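# Draw the drain grid out of the drip box with its clip-on handle

### The arm

A 6-joint arm with a two-finger parallel gripper is mounted at the origin on a cart in front of the work surface, level with it; the furniture and walls round the work are solid. World frame = base frame: x ahead of the robot, y to its left, z up, the work surface at z = 0. Lengths are in m, angles in rad, forces in N, time in s.
With the tool pointing down it reaches from about 0.35 to 0.975 m from the base axis. Payload 4.9 kg.
Tool frame: the origin (TCP) lies midway between the tips of the shut fingers; the grasp point (between the pads) lies 19 mm behind it; z points along the fingers, x is the direction in which the jaws open and shut, and the axes are right-handed (so a half turn about z gives the same grasp; the last joint's range is limited). The gripper opens to 85 mm and grips with 20 to 120 N. Pads are 22 mm wide; open, the fingers measure 114 mm over their backs; the gripper's body (76 mm by 85 mm) begins 54 mm behind the grasp point. The pads swing forward as they close: fully open they stand 13 mm farther back than shut.
Start: joints at [1.04, 0.053, 1.613, -0, 1.476, -0.119], TCP at [0.25, 0.573, 0.197] pointing down, gripper open.
Joint ranges: [-3.01, 3.01], [-1.01, 2.22], [0.06, 2.58], [-1.02, 4.17], [0.09, 2.62], [-3.14, 3.14]. Speed limits (rad/s): [2.57, 2.57, 3.14, 3.14, 3.14, 3.14].

### API

Orientations are given as a rotation vector (axis times angle).
In Python, from station import ctrl gives the robot as it stands.
- The arm moves only by the tool step_arm, never from a script. Its argument "increments" is text: rows parted by semicolons, each of 6 numbers parted by spaces: the shift along the tool's x, y, z as a fraction of full scale, then the turn, a rotation vector about the tool's x, y, z as a fraction of full scale. In form: x y z rx ry rz; .... A call has 1 to 12 rows; each row shifts and turns the commanded pose from where the row before left it, along the tool's axes as they then stand; what a row does not reach is not made up. Full scale, the value 1, is 0.025 m for a shift and 0.1 rad for a turn. A row lasts 1/12 s, in which the tool goes at most 41.7 mm and 7.16 degrees, less where a joint would pass 70% of its speed; a pose out of reach is approached as far as the arm can. A call with a number of a shift or a turn outside -1 to 1 is refused whole. A call with a gripper value outside its range is refused whole. "fingers" is the opening, from -1 (shut) to 1 (fully open), so that 0 is half open, set as the call begins (left out, the last holds). The fingers move at their own pace and stop on an object; "newtons" is the grip in N (left out, the last holds). Time passes only in rows, so rows that do not move let the fingers close. It gives the time, the measured TCP pose, the force and the opening at its end, in the units of the state.
- ctrl.get_obs(): the state, without advancing time (a new reading comes with each control period).
- ctrl.get_image(name): name is "scene" or "side" or "wrist"; returns a dict with "pixels" (400x640x3 uint8, red, green, blue), "intrinsics" (3x3 intrinsics, pixels), "eye" and "orientation" of the camera in the world. Camera axes: x right, y down, z forward; pixel columns grow to the right and rows downward; lengths in m; the calibration is good to about 2 mm. A picture is of the moment at which its call begins. There is no depth.
- ctrl.finish_job(): hands the job in, once; it reports no verdict.
The state is a dict: "t": time; "q": joint angles; "dq": joint speeds; "effort": joint torques, N m; "tool_pos": TCP position; "tool_rot": TCP orientation; "contact_force": force on the tool from outside, world axes, zero at the start; "wrist_torque": the same for the moment, N m; "opening": finger opening in m.
Only numpy, scipy, OpenCV 4.12 (cv2) and the standard library are available. Lean on these libraries where they do the work, as an engineer would, in place of code of your own. Each camera call takes 0.05 s, during which the arm holds its last target.

### The job

The drain grid of the drip box has to come out, and it is greasy, so keep the fingers off it: snap the clip-on handle down onto the grid's upright tab, then with that handle raise the tab end and draw the grid at a slant out through the opening, which is shorter than the grid. Finish still holding it by the handle, level and steady and well clear above the box, centred over it so that it drips back in; leave the things standing around where they are.

Things in the scene. Friction and masses are not known exactly. Their poses are not given: they have to be found in the camera images.
- drip_box: Fixed stainless box, 108 mm wide (x) x 320 long (y) x 106 high, walls 4 mm, end walls' inner faces at y = -156 and +156. Origin: centre of its underside on the worktop, z up, yaw at most 0.3 rad. A fixed deck (underside 100 mm high, top 106) covers it from the -y end to y = -12 mm and carries a dip tub. Wire ears reach 21 mm out of both end walls, up to 83 mm high.
- box_opening (a point): Centre of the box's opening, at rim height (106 mm above the worktop, 72 mm from the box's origin along its +y). The opening is 100 mm across (x) and 168 mm long (y), between the deck's rolled edge (-y side) and the end wall (+y side). Axes as the box's.
- grid_mid (a point): Middle of the loose drain grid's underside; x across, y along it. Flat steel grid, 90 mm wide (x), 300 long (y), 6 thick, 0.2 kg, lying in the box on ledges along both long walls, underside 30 mm above the worktop, y as the box's, about 5 mm play all round; its -y half is under the deck. Centre of mass about 8 mm from this point, towards the tab.
- tab_top (a point): Centre of the top face of the upright T-shaped tab on the grid: 85 mm along +y from grid_mid and 56 mm above it, so 86 mm above the worktop at the start. The tab is a web 5 mm thick (x), 50 long (y), with a head on top 14 mm thick (x), 50 long (y), 10 high. Axes as the grid's.
- grid_front (a point): Middle of the grid's edge at the tab end, on its underside: 65 mm ahead of the tab's centre (+y). Axes as the grid's.
- grid_rear (a point): Middle of the grid's other edge (under the deck at the start), on its underside: 235 mm behind the tab's centre (-y). Axes as the grid's.
- clip_grip (a point): Middle of the black grip of the clip-on handle, 88 mm above its foot. The handle stands upright on its jaws, 119 mm high, 0.17 kg. Axes: z up along the grip, x across it, y along the jaws. Grip: 14 mm thick (x), 34 wide (y), from 33 mm below this point to 31 above; then collar, bridge and jaws, up to 54 mm long (y) and 30 thick (x).
- clip_seat (a point): The seat inside the clip, 50 mm below clip_grip, 38 above its foot: the tab's head top rests here when home. Axes as the handle's. Fixed cheek on the -x side, sprung jaw on +x, mouth flared to take the head up to 4 mm off in x. Pushed straight down (10 to 25 N) the jaw snaps in under the head and the grid hangs firmly. Fits either way round; may sit up to 20 mm off along y.
- clip_jaw (a joint): Hinge angle of the sprung jaw, rad: 0 closed (at rest), about 0.02 when snapped on, about 0.18 while the tab's head passes, 0.4 at most.
- dip_tub: Lidded dip tub, 66x73x37 mm, standing on the deck; bystander. Origin: centre of its underside.
- dip_tub_b: Lidded dip tub on the worktop, 66x73x37 mm; bystander. Origin: centre of its underside.
- tin: Tin, 57 mm across, 72 mm high; bystander. Origin: centre of its underside.
- salt_shaker: Metal salt dredger standing to the right of the box, 68 mm across, 115 mm high; bystander. Origin: centre of its underside.
- meal_box: Closed meal carton, 133x64x60 mm; bystander. Origin: centre of its underside.
There are look-alikes about, which are no part of the job. Several things look just like the part that bears clip_grip: the one meant starts farthest to the robot's left.

How it is judged:
On the way, in this order (a step that is already met when the one before it is completed fails the run):
1. the handle is snapped fully home on the grid's tab, the grid still lying in the box (x of tab_top in the frame of clip_seat between -0.005 and 0.005 m and y of tab_top in the frame of clip_seat between -0.02 and 0.02 m and z of tab_top in the frame of clip_seat between -0.0045 and 0.0045 m and value of joint clip_jaw below 0.09 rad and z of each of grid_rear, grid_front in the frame of drip_box below 0.04 m), for 0.2 s.
2. the grid is slanted through the opening: tab end above the rim, other end still below the deck (z of grid_front in the frame of drip_box above 0.115 m and z of grid_rear in the frame of drip_box below 0.1 m and angle between tab_top's own z axis and vertical above 0.15 rad), for 0.1 s.
At the end, for the whole second after the job is handed in: Grid hanging from the snapped-on handle (tab within 4.5 mm of home, jaw under 0.09 rad), handle in the fingers; both grid ends over 20 mm above the rim, within 0.26 rad of level, centred over the box within 80 mm lengthways and 60 mm sideways, not touching it, slower than 40 mm/s (height (world z) of each of grid_front, grid_rear above 0.126 m and angle between tab_top's own z axis and vertical below 0.26 rad and y of grid_front in the frame of drip_box between 0.07 and 0.23 m and y of grid_rear in the frame of drip_box between -0.23 and -0.07 m and x of grid_front in the frame of drip_box between -0.06 and 0.06 m and x of grid_rear in the frame of drip_box between -0.06 and 0.06 m and x of tab_top in the frame of clip_seat between -0.005 and 0.005 m and y of tab_top in the frame of clip_seat between -0.02 and 0.02 m and z of tab_top in the frame of clip_seat between -0.0045 and 0.0045 m and value of joint clip_jaw below 0.09 rad and contact force between the fingers and clip_handle above 1 N and contact force between grid and drip_box below 0.3 N and linear speed of grid below 0.04 m/s); the arm keeps its last pose, push and grip.
It fails at once if the fingers press on the greasy grid (contact force between the fingers and grid above 2 N).
It fails at once if a tub, the tin, the salt dredger or the meal box is shifted by over 30 mm (distance of any of dip_tub, dip_tub_b, tin, salt_shaker, meal_box from where it was at the start of the episode above 0.03 m).
It also fails if it takes over 48 s, if anything falls off the work surface, if the arm or the gripper's body presses on something with over 40 N, if the wrist force passes 120 N, or if a joint passes its speed limit or range.

## Working session

There is one attempt and no reset: what is moved stays moved. The work goes in short steps, Python scripts to look and compute and a tool call to move; the robot and the scene stay as the last step left them, time stands still between calls to the robot, and variables do not carry over. Pictures are saved under pics/ and viewed, and the job is handed in when it is done.

Besides the shell and the picture viewer there is one more tool, called after "Emit:" as name(argument=value, ...) on one line, values as JSON. step_arm: Moves the arm, as the interface text tells. Shift numbers are shares of 0.025 m and turn numbers shares of 0.1 rad, none past 1 either way. Its arguments: {"type":"object","properties":{"increments":{"type":"string"},"fingers":{"type":"number"},"newtons":{"type":"number"}},"required":["increments"]}

```bash
ls; mkdir -p pics; python3 - <<'E'
from station import ctrl
import cv2,numpy as np
o=ctrl.get_obs();print(o)
for n in ["scene","side","wrist"]:
    im=ctrl.get_image(n);cv2.imwrite(f"pics/{n}0.png",im["pixels"][:,:,::-1]);print(n,im["intrinsics"],im["eye"],im["orientation"])
E
```

```text
pics
{'t': 0.0, 'q': array([ 1.04001885e+00,  5.33448518e-02,  1.61428087e+00,  3.14449622e-05,
        1.47597122e+00, -1.19022469e-01]), 'dq': array([ 0.00099691, -0.00144899,  0.00087612, -0.00031989, -0.00097509,
        0.00063838]), 'effort': array([-9.32474832e-04, -3.93717992e+01, -3.70159185e+01, -1.92567295e-04,
        7.33432593e-03,  1.28542510e-05]), 'tool_pos': array([0.2497952 , 0.57217375, 0.19597836]), 'tool_rot': array([ 2.62792958,  1.71993109, -0.00284144]), 'contact_force': array([ 0.15360094, -0.64910652,  0.35969859]), 'wrist_torque': array([-0.02683886, -0.00051748,  0.03256479]), 'opening': 0.08568304297759956}
scene [[466.46501022   0.         323.45721316]
 [  0.         466.46501022 199.1930284 ]
 [  0.           0.           1.        ]] [ 0.06057542 -0.94799826  1.13738915] [-2.29853552  0.5716656  -0.22940193]
side [[376.04416189   0.         316.65835962]
 [  0.         376.04416189 192.46161887]
 [  0.           0.           1.        ]] [0.31103874 0.66604864 1.03913484] [-0.39718771  2.86428095 -0.9637637 ]
wrist [[301.28577577   0.         316.89141471]
 [  0.         301.28577577 198.83964147]
 [  0.           0.           1.        ]] [0.1772476  0.60419894 0.37265304] [2.40277369 1.57270051 0.24397157]
```

View pics/scene0.png

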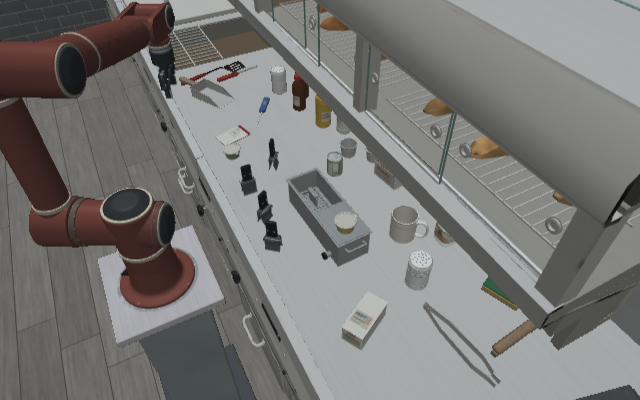

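View pics/side0.png

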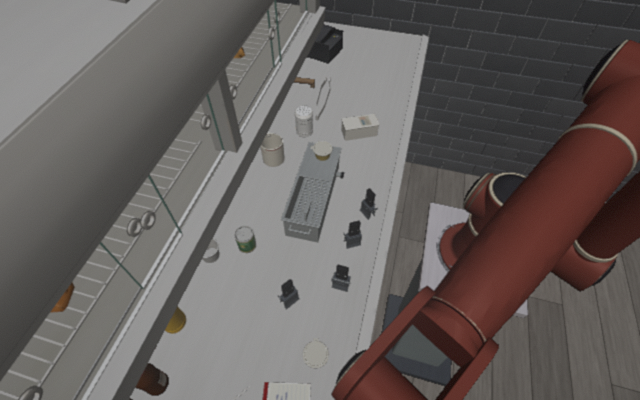

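View pics/wrist0.png

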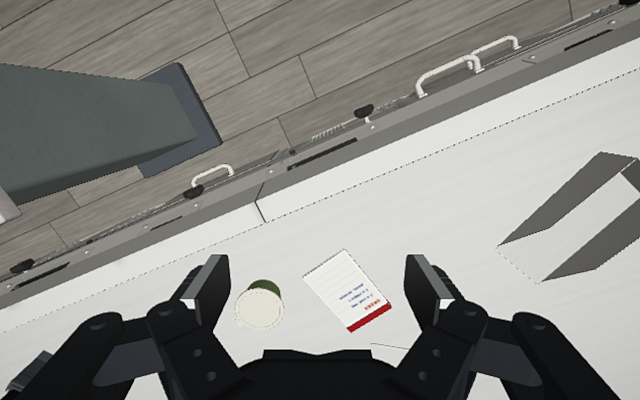

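Four look-alike handles in the scene view: (272,152), (248,178), (264,205) and (272,235). I'll work out which is farthest left (+y).

```bash
cat > h.py <<'E'
import numpy as np,cv2
from scipy.spatial.transform import Rotation as R
from scipy.optimize import least_squares
from station import ctrl
def cam(n):
    im=ctrl.get_image(n); return dict(K=np.array(im["intrinsics"]),e=np.array(im["eye"]),R=R.from_rotvec(im["orientation"]).as_matrix(),px=im["pixels"])
def ray(c,uv):
    d=c["R"]@np.linalg.inv(c["K"])@np.array([uv[0],uv[1],1.]);return d/np.linalg.norm(d)
def plane(c,uv,z):
    d=ray(c,uv);return c["e"]+d*(z-c["e"][2])/d[2]
def proj(c,P):
    p=(np.atleast_2d(P)-c["e"])@c["R"];p=p@c["K"].T;return p[:,:2]/p[:,2:]
def tri(cs,uvs):
    A=np.zeros((3,3));b=np.zeros(3)
    for c,uv in zip(cs,uvs):
        d=ray(c,uv);M=np.eye(3)-np.outer(d,d);A+=M;b+=M@c["e"]
    return np.linalg.solve(A,b)
def crop(c,x0,y0,w,h,s,name):
    cv2.imwrite(name,cv2.resize(c["px"][y0:y0+h,x0:x0+w,::-1],None,fx=s,fy=s,interpolation=cv2.INTER_CUBIC))
E
python3 - <<'E'
from h import *
import pickle
s=cam("scene");d=cam("side");pickle.dump((s,d),open("c0.pkl","wb"))
for uv in [(272,152),(248,178),(264,205),(272,235)]: print("scene",plane(s,uv,.05))
for uv in [(289,292),(342,275),(353,233),(369,200)]: print("side",plane(d,uv,.05))
crop(s,220,130,160,140,5,"pics/s1.png")
crop(d,260,130,140,180,4,"pics/d1.png")
E
```

```text
scene [0.50978095 0.32097193 0.05      ]
scene [0.3804064  0.22999958 0.05      ]
scene [0.37882176 0.08315662 0.05      ]
scene [ 0.35082018 -0.04730977  0.05      ]
side [0.5012876  0.29588862 0.05      ]
side [0.37279031 0.20732751 0.05      ]
side [0.37287233 0.06398584 0.05      ]
side [ 0.3499328  -0.07185681  0.05      ]
```

View pics/s1.png

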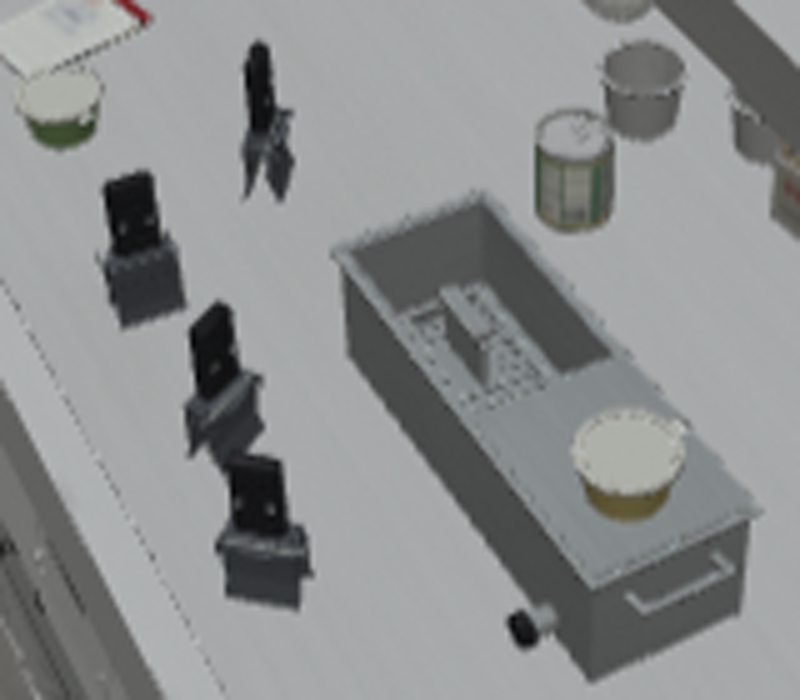

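View pics/d1.png

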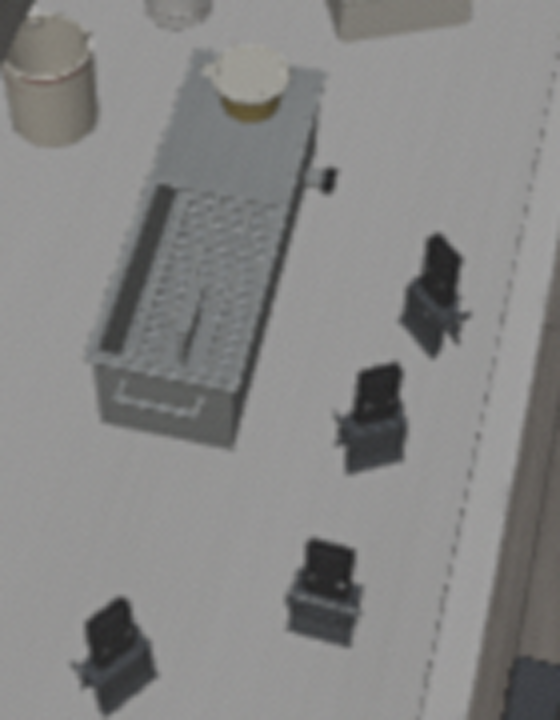

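Handle choice: the leftmost is clearly the one at scene (272,152) / side (289,292), world about (0.505, 0.305). It is next to no other clip. The other three, at y≈0.21, 0.07 and -0.06, are decoys. Next I'll fit the box and get a close crop of the handle.

```bash
python3 - <<'E'
from h import *
import pickle
s,d=pickle.load(open("c0.pkl","rb"))
S=[(287,180),(316.4,168.4),(371.4,232.4),(339.4,246.4)]
D=[(318.75,226.25),(282.5,219.5),(309,143),(341,148)]
L=np.array([[-.054,.16],[.054,.16],[.054,-.16],[-.054,-.16]])
def pts(p):
    c,sn=np.cos(p[2]),np.sin(p[2]);return np.c_[p[0]+c*L[:,0]-sn*L[:,1],p[1]+sn*L[:,0]+c*L[:,1],np.full(4,.106)]
f=lambda p:np.r_[(proj(s,pts(p))-S).ravel(),(proj(d,pts(p))-D).ravel()]
r=least_squares(f,[.5,.1,0]);print(r.x,r.fun.round(1))
for A,c in((S,s),(D,d)): print(np.array([plane(c,u,.106) for u in A]).round(3))
crop(s,250,130,50,50,12,"pics/s2.png");crop(d,265,270,50,50,12,"pics/d2.png")
E
```

```text
[ 0.53373419 -0.05806613  0.04427635] [ 0.1  0.1 -0.5  0.6 -1.3 -1.1 -0.8 -0.5 -0.4 -1.1  0.4 -1.4  0.1 -0.2
 -1.3 -0.1]
[[ 0.473  0.1    0.106]
 [ 0.583  0.106  0.106]
 [ 0.596 -0.221  0.106]
 [ 0.488 -0.223  0.106]]
[[ 0.47   0.103  0.106]
 [ 0.58   0.109  0.106]
 [ 0.595 -0.214  0.106]
 [ 0.482 -0.221  0.106]]
```

View pics/s2.png

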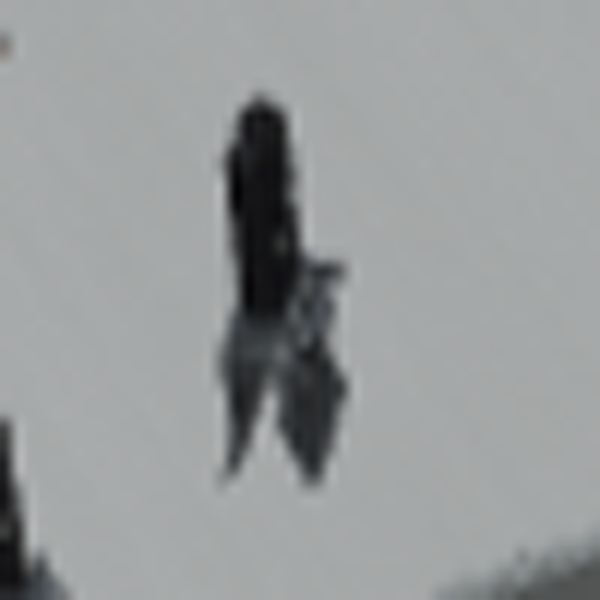

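View pics/d2.png

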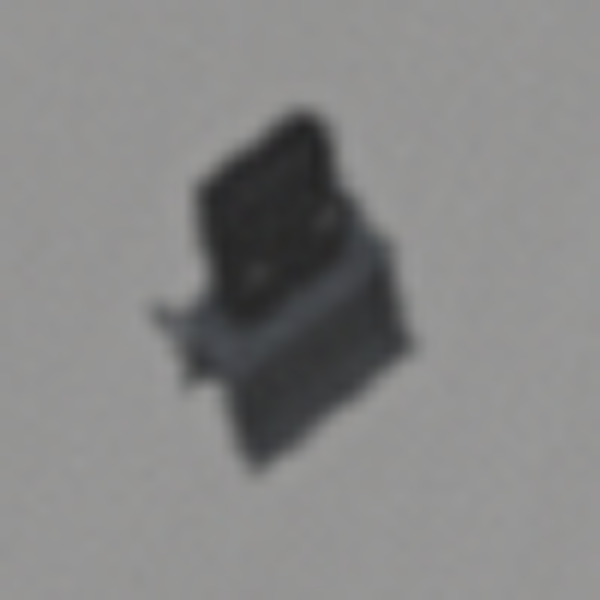

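```bash
python3 - <<'E'
from h import *
import pickle
s,d=pickle.load(open("c0.pkl","rb"))
P=lambda c,u,v,x0,y0,z:plane(c,(x0+(u-.0)/12-.5+.04,y0+v/12-.5+.04),z)
a=P(d,255,470,265,270,0);b=P(d,412,350,265,270,0);print("foot side",a,b,(a+b)/2,np.linalg.norm(a-b),np.arctan2(*(b-a)[1::-1]))
a=P(d,203,188,265,270,.119);b=P(d,318,108,265,270,.119);print("top side",a,b,(a+b)/2,np.linalg.norm(a-b),np.arctan2(*(b-a)[1::-1]))
a=P(s,228,482,250,130,0);b=P(s,312,485,250,130,0);print("foot scene",a,b)
a=P(s,262,100,250,130,.119);print("top scene far",a); print(P(s,262,125,250,130,.119))
E
```

```text
foot side [0.50403483 0.32628232 0.        ] [0.47738528 0.2885421  0.        ] [0.49071005 0.30741221 0.        ] 0.04620089411399835 -2.185625378483211
top side [0.51265209 0.30954972 0.119     ] [0.49454865 0.2852501  0.119     ] [0.50360037 0.29739991 0.119     ] 0.03030191425797941 -2.2110954960527787
foot scene [0.47842274 0.29088295 0.        ] [0.50061025 0.27743484 0.        ]
top scene far [0.51072234 0.31427802 0.119     ]
[0.50596298 0.30322282 0.119     ]
```

```bash
cat >> h.py <<'E'
def down(yaw): # tool rotation: z down, x at yaw
    x=np.array([np.cos(yaw),np.sin(yaw),0]);z=np.array([0,0,-1.]);return np.c_[x,np.cross(z,x),z]
def plan(pt,Rt,N,p0=None,R0=None,pr=True):
    o=ctrl.get_obs()
    p=np.array(o["tool_pos"]) if p0 is None else p0
    Rc=R.from_rotvec(o["tool_rot"]).as_matrix() if R0 is None else R0
    rows=[]
    for k in range(N):
        w=R.from_matrix(Rc.T@Rt).as_rotvec()/(N-k); t=Rc.T@(pt-p)/(N-k)
        row=np.r_[t/.025,w/.1].round(2); rows.append(row)
        p=p+Rc@row[:3]*.025; Rc=Rc@R.from_rotvec(row[3:]*.1).as_matrix()
    if np.abs(rows).max()>1: print("TOO BIG",np.abs(rows).max(0))
    for i in range(0,N,12): print("; ".join(" ".join(f"{v:g}" for v in r+0.) for r in rows[i:i+12])); print()
    return p,Rc
E
python3 - <<'E'
from h import *
plan(np.array([.504,.30,.21]),down(-.62),20)
E
```

```text
-0.3 0.68 -0.03 0 0 0.89; -0.23 0.71 -0.03 0 0 0.89; -0.17 0.73 -0.03 0 0 0.89; -0.11 0.74 -0.03 0 0 0.89; -0.04 0.74 -0.03 0 0 0.89; 0.03 0.74 -0.03 0 0 0.89; 0.09 0.74 -0.03 0 0 0.89; 0.16 0.73 -0.02 0 0 0.89; 0.22 0.71 -0.03 0 0 0.89; 0.29 0.69 -0.02 0 0 0.89; 0.34 0.66 -0.03 0 0 0.89; 0.4 0.63 -0.02 0 0 0.89

0.46 0.59 -0.03 0 0 0.89; 0.51 0.54 -0.02 0 0 0.89; 0.55 0.5 -0.03 0 0 0.89; 0.6 0.45 -0.02 0 0 0.89; 0.63 0.39 -0.03 0 0 0.89; 0.67 0.33 -0.02 0 0 0.89; 0.69 0.28 -0.03 0 0 0.88; 0.71 0.21 -0.02 0.01 0 0.89
```

Emit:
step_arm(increments="-0.3 0.7 0 0 0 0.9; -0.25 0.7 0 0 0 0.9; -0.15 0.75 -0.1 0 0 0.9; -0.1 0.75 -0.1 0 0 0.9; -0.05 0.75 -0.1 0 0 0.9; 0.05 0.75 -0.1 0 0 0.9; 0.1 0.75 -0.1 0 0 0.9; 0.15 0.75 -0.1 0 0 0.9; 0.2 0.7 0 0 0 0.9; 0.3 0.7 0 0 0 0.9; 0.35 0.65 0 0 0 0.9; 0.4 0.65 0 0 0 0.9", fingers=1, newtons=100)

```text
t: 1.25
tool_pos: [0.404, 0.406, 0.2121]
tool_rot: [3.139, 0.117, -0.0]
contact_force: [-0.3, 0.2, -0.4]
opening: 0.0851
```

Emit:
step_arm(increments="0.45 0.6 0 0 0 0.9; 0.5 0.55 0 0 0 0.9; 0.55 0.5 0 0 0 0.9; 0.6 0.45 0 0 0 0.9; 0.65 0.4 0 0 0 0.9; 0.65 0.35 0 0 0 0.85; 0.7 0.3 0 0 0 0.8; 0.7 0.2 0 0 0 0.8; 0 0 0 0 0 0; 0 0 0 0 0 0")

```text
t: 2.08
tool_pos: [0.5032, 0.2948, 0.212]
tool_rot: [2.994, -0.953, -0.001]
contact_force: [-0.1, 0.6, -0.1]
opening: 0.0851
```

```bash
python3 - <<'E'
from h import *
import pickle
w=cam("wrist");s=cam("scene");d=cam("side");pickle.dump((s,d,w),open("c1.pkl","wb"))
cv2.imwrite("pics/w1.png",w["px"][:,:,::-1]);print(ctrl.get_obs()["tool_pos"],w["e"])
E
```

```text
[0.50241451 0.29578244 0.21210801] [0.54727916 0.35890184 0.388532  ]
```

View pics/w1.png

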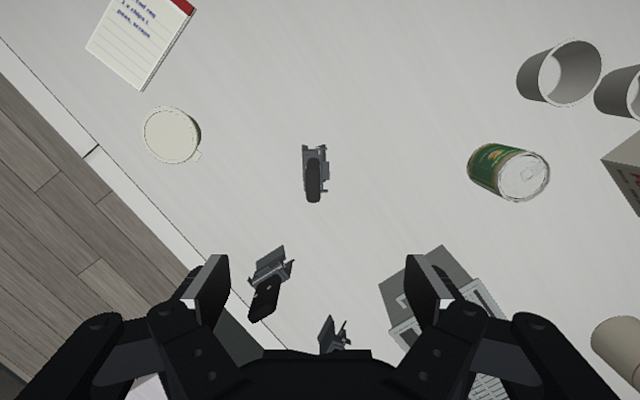

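The handle meant stands at wrist pixel (314,178), its long side nearly along the image columns, so the yaw is about right. The decoys are at (268,285) and (333,335).

```bash
python3 - <<'E'
from h import *
import pickle
s,d,w=pickle.load(open("c1.pkl","rb"))
crop(w,285,130,60,85,7,"pics/w2.png")
E
```

```text
(no output)
```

View pics/w2.png

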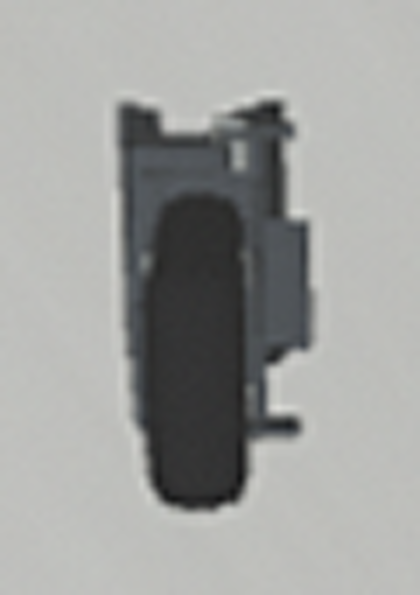

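```bash
python3 - <<'E'
from h import *
import pickle
s,d,w=pickle.load(open("c1.pkl","rb"))
f=lambda u,v,z:plane(w,(285+u/7-.45,130+v/7-.45),z)
for v in(275,391,508):print(f(199,v,.119))
a,b=f(198,490,.119),f(200,290,.119);print(np.arctan2(*(b-a)[1::-1])-np.pi/2)
a,b=f(153,270,.119),f(149,480,.119);print(np.arctan2(*(a-b)[1::-1])-np.pi/2)
a,b=f(245,270,.119),f(246,460,.119);print(np.arctan2(*(a-b)[1::-1])-np.pi/2)
a,b=f(132,432,.035),f(122,105,.035);print("cheek",np.arctan2(*(b-a)[1::-1])-np.pi/2)
print(np.linalg.norm(f(150,400,.119)-f(246,400,.119)))
o=ctrl.get_obs();Rm=R.from_rotvec(o["tool_rot"]).as_matrix();print(o["tool_pos"],Rm.round(4),np.arctan2(Rm[1,0],Rm[0,0]))
print(w["R"].round(3))
E
```

```text
[0.51095719 0.31412468 0.119     ]
[0.50187924 0.30142001 0.119     ]
[0.49239836 0.28815142 0.119     ]
-0.6300761821326498
-0.6457856555861448
-0.608594113595634
cheek -0.6007320796646299
0.012717421831015827
[0.50241451 0.29578244 0.21210801] [[ 8.171e-01 -5.765e-01 -4.000e-04]
 [-5.765e-01 -8.171e-01  1.000e-04]
 [-4.000e-04  1.000e-04 -1.000e+00]] -0.6143843561349597
[[ 0.816 -0.55  -0.177]
 [-0.578 -0.777 -0.248]
 [-0.001  0.305 -0.952]]
```

Emit:
step_arm(increments="-0.13 -0.17 0.5 0 0 0; 0 0 0.8 0 0 0; 0 0 0.8 0 0 0; 0 0 0.8 0 0 0; 0 0 0.8 0 0 0; 0 0 0.8 0 0 0; 0 0 0.5 0 0 0; 0 0 0.3 0 0 0; 0 0 0 0 0 0")

```text
t: 2.98
tool_pos: [0.5011, 0.3004, 0.0772]
tool_rot: [2.992, -0.95, -0.005]
contact_force: [-0.0, -0.2, 0.0]
opening: 0.0855
```

Emit:
step_arm(increments="0 0 0 0 0 0; 0 0 0 0 0 0; 0 0 0 0 0 0; 0 0 0 0 0 0; 0 0 0 0 0 0; 0 0 0 0 0 0; 0 0 0 0 0 0; 0 0 0 0 0 0", fingers=-1, newtons=100)

```text
t: 3.65
tool_pos: [0.5034, 0.3008, 0.0807]
tool_rot: [-2.993, 0.952, -0.002]
contact_force: [0.8, 0.6, 3.4]
opening: 0.0091
```

```bash
python3 - <<'E'
from h import *
import pickle
w=cam("wrist");d=cam("side")
cv2.imwrite("pics/w3.png",w["px"][:,:,::-1]);print(ctrl.get_obs())
crop(d,240,230,110,110,6,"pics/d3.png")
E
```

```text
{'t': 3.75, 'q': array([ 4.11740850e-01,  6.04462470e-02,  1.80623170e+00, -5.96262515e-05,
        1.27333687e+00,  1.02779283e+00]), 'dq': array([-0.00138722,  0.00034117, -0.00091087,  0.00099789, -0.00060337,
        0.00017186]), 'effort': array([ 1.80740061e-02, -3.43673086e+01, -3.19057453e+01,  2.57412437e-02,
       -6.06353581e-02, -1.33486619e-02]), 'tool_pos': array([0.50343875, 0.3008002 , 0.08064361]), 'tool_rot': array([-2.99278758e+00,  9.52133578e-01, -1.92212750e-03]), 'contact_force': array([ 0.62475506, -0.09420848,  4.80109202]), 'wrist_torque': array([-0.04333814,  0.01492787, -0.0436379 ]), 'opening': 0.009372412991331989}
```

View pics/w3.png

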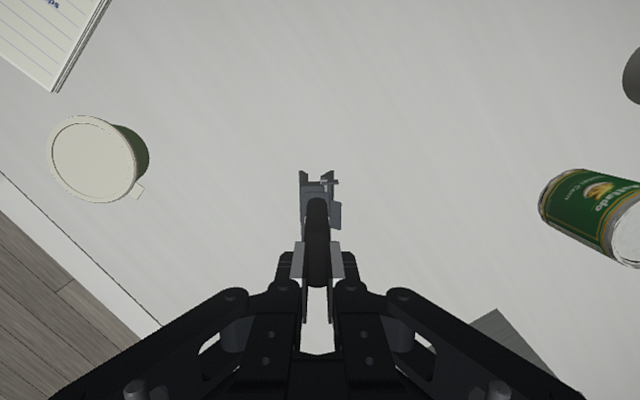

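View pics/d3.png

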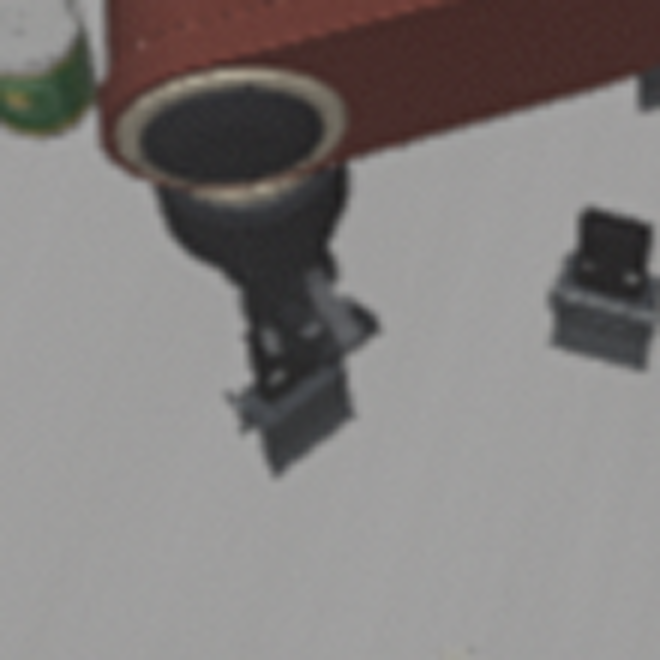

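Emit:
step_arm(increments="0 0 -0.5 0 0 0; 0 0 -0.8 0 0 0; 0 0 -0.9 0 0 0; 0 0 -0.9 0 0 0; 0 0 -0.9 0 0 0; 0 0 -0.9 0 0 0; 0 0 -0.7 0 0 0; 0 0 -0.3 0 0 0; 0 0 0 0 0 0")

```text
t: 4.5
tool_pos: [0.5036, 0.301, 0.2296]
tool_rot: [-2.992, 0.952, -0.004]
contact_force: [0.3, 0.1, -2.1]
opening: 0.0093
```

```bash
python3 - <<'E'
from h import *
import pickle
s,d=pickle.load(open("c0.pkl","rb"))
crop(s,285,160,60,60,12,"pics/s4.png");crop(d,275,170,60,60,12,"pics/d4.png")
w=cam("wrist");d2=cam("side");s2=cam("scene");pickle.dump((s2,d2,w),open("c2.pkl","wb"))
cv2.imwrite("pics/w4.png",w["px"][:,:,::-1]);print(ctrl.get_obs()["tool_pos"],ctrl.get_obs()["opening"],ctrl.get_obs()["contact_force"])
crop(d2,220,150,130,130,5,"pics/d4b.png")
E
```

```text
[0.50183528 0.30014727 0.22515762] 0.009398457433237528 [-0.65207109 -0.46582931 -1.71532732]
```

View pics/s4.png

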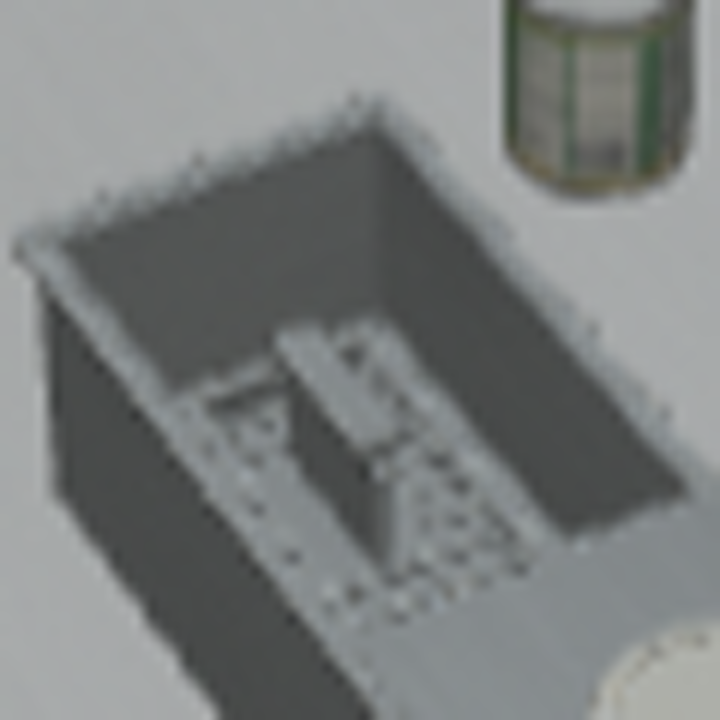

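View pics/d4.png

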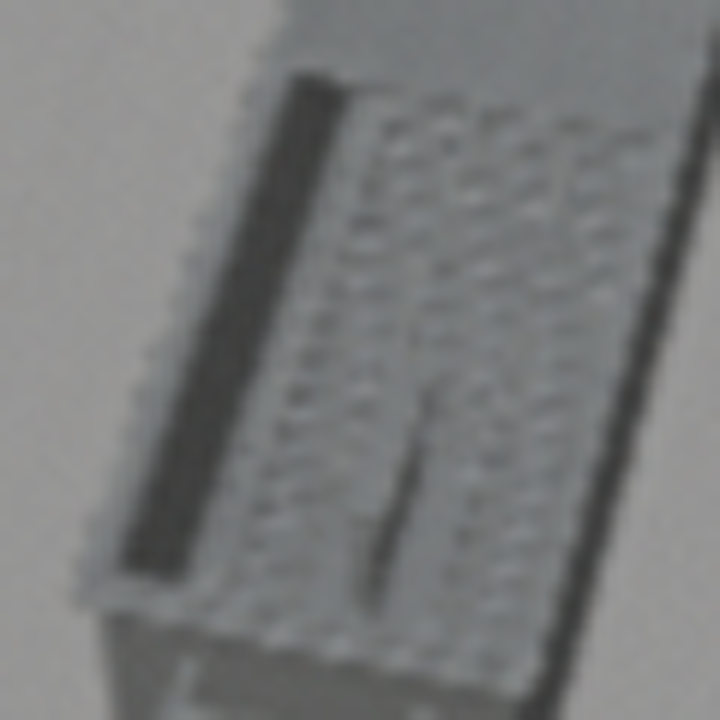

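View pics/w4.png

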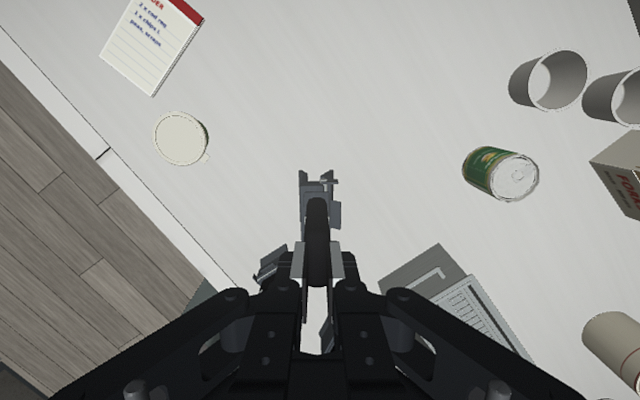

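View pics/d4b.png

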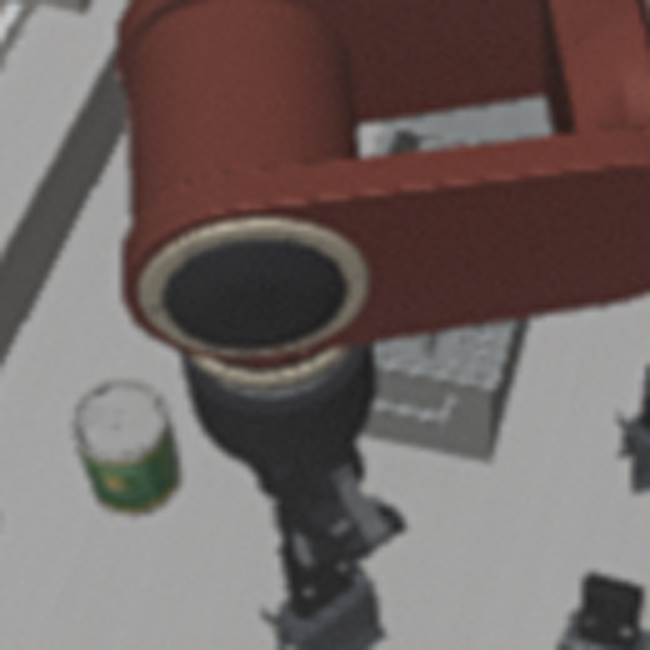

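```bash
python3 - <<'E'
from h import *
import pickle
s,d=pickle.load(open("c0.pkl","rb"))
P=lambda u,v,z=.086:plane(s,(285+u/12-.46,160+v/12-.46),z)
c=np.array([.5337,-.058]);y=.044;B=np.array([[np.cos(y),-np.sin(y)],[np.sin(y),np.cos(y)]])
for uv in [(275,338),(320,322),(410,430),(370,462),(343,388)]:
    p=P(*uv);print(p,((p[:2]-c)@B).round(4))
# inner wall grid corners at z=.036
for uv in [(185,392),(380,318)]:
    p=P(*uv,z=.036);print("grid",p,((p[:2]-c)@B).round(4))
E
```

```text
[0.52416745 0.05518942 0.086     ] [-0.0045  0.1135]
[0.53782423 0.05506715 0.086     ] [0.0091 0.1128]
[0.54016323 0.00616978 0.086     ] [0.0093 0.0638]
[5.25185840e-01 4.09733791e-04 8.60000000e-02] [-0.0059  0.0587]
[0.53164999 0.02902607 0.086     ] [0.0018 0.087 ]
grid [0.51395134 0.09508226 0.036     ] [-0.013   0.1538]
grid [0.57641723 0.09615693 0.036     ] [0.0495 0.1521]
```

```bash
python3 - <<'E'
from h import *
plan(np.array([.531,-.03,.24]),down(.044),20)
E
```

```text
0.43 0.51 -0.03 0 0 -0.33; 0.41 0.52 -0.03 0 0 -0.33; 0.39 0.53 -0.03 0 0 -0.33; 0.38 0.55 -0.03 0 0 -0.33; 0.36 0.56 -0.03 0 0 -0.33; 0.34 0.57 -0.03 0 0 -0.33; 0.32 0.58 -0.03 0 0 -0.33; 0.3 0.59 -0.03 0 0 -0.33; 0.28 0.6 -0.03 0 0 -0.33; 0.26 0.61 -0.03 0 0 -0.33; 0.24 0.62 -0.03 0 0 -0.33; 0.22 0.62 -0.03 0 0 -0.33

0.2 0.63 -0.03 0 0 -0.33; 0.18 0.64 -0.03 0 0 -0.33; 0.16 0.64 -0.03 0 0 -0.33; 0.14 0.65 -0.03 0 0.01 -0.33; 0.12 0.65 -0.02 0 0 -0.33; 0.1 0.66 -0.03 0 0.01 -0.33; 0.08 0.66 -0.02 0.01 0.01 -0.33; 0.05 0.65 -0.03 0 0 -0.33
```

Emit:
step_arm(increments="0.45 0.5 -0.1 0 0 -0.33; 0.4 0.5 -0.1 0 0 -0.33; 0.4 0.55 -0.1 0 0 -0.33; 0.4 0.55 -0.1 0 0 -0.33; 0.35 0.55 -0.1 0 0 -0.33; 0.35 0.55 -0.1 0 0 -0.33; 0.3 0.6 0 0 0 -0.33; 0.3 0.6 0 0 0 -0.33; 0.3 0.6 0 0 0 -0.33; 0.25 0.6 0 0 0 -0.33; 0.25 0.6 0 0 0 -0.33; 0.2 0.6 0 0 0 -0.33")

```text
t: 5.65
tool_pos: [0.5197, 0.1025, 0.2398]
tool_rot: [3.122, -0.342, -0.006]
contact_force: [-0.0, 0.8, -1.8]
opening: 0.0093
```

Emit:
step_arm(increments="0.2 0.65 0 0 0 -0.33; 0.2 0.65 0 0 0 -0.33; 0.15 0.65 0 0 0 -0.33; 0.15 0.65 0 0 0 -0.33; 0.1 0.65 0 0 0 -0.33; 0.1 0.65 0 0 0 -0.33; 0.1 0.65 0 0 0 -0.33; 0.05 0.65 0 0 0 -0.33; 0 0 0 0 0 0; 0 0 0 0 0 0")

```text
t: 6.48
tool_pos: [0.5323, -0.0292, 0.2402]
tool_rot: [-3.14, -0.066, 0.005]
contact_force: [-0.5, 0.4, -2.3]
opening: 0.0092
```

```bash
python3 - <<'E'
from h import *
import pickle
w=cam("wrist");s=cam("scene");pickle.dump((s,w),open("c3.pkl","wb"))
cv2.imwrite("pics/w5.png",w["px"][:,:,::-1]);print(ctrl.get_obs())
crop(s,230,120,150,140,5,"pics/s5.png")
E
```

```text
{'t': 6.5833, 'q': array([-1.93112028e-01, -1.88793846e-01,  1.77039909e+00,  4.62630785e-04,
        1.56223558e+00, -2.36913720e-01]), 'dq': array([ 0.00960838, -0.00550675, -0.00836934, -0.00127854,  0.00011611,
       -0.00306816]), 'effort': array([-4.46947860e-01, -3.01670122e+01, -3.86819887e+01, -2.33954145e-02,
        3.70855865e-03,  2.33936647e-03]), 'tool_pos': array([ 0.53255202, -0.02838677,  0.24093762]), 'tool_rot': array([-3.13990628, -0.06877056,  0.00329407]), 'contact_force': array([-0.0545005 , -0.44065288, -1.76348101]), 'wrist_torque': array([-0.05834271,  0.02126272, -0.08695533]), 'opening': 0.009313904415560645}
```

View pics/w5.png

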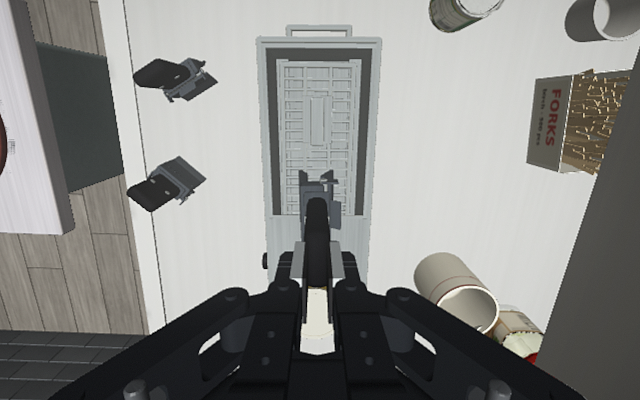

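View pics/s5.png

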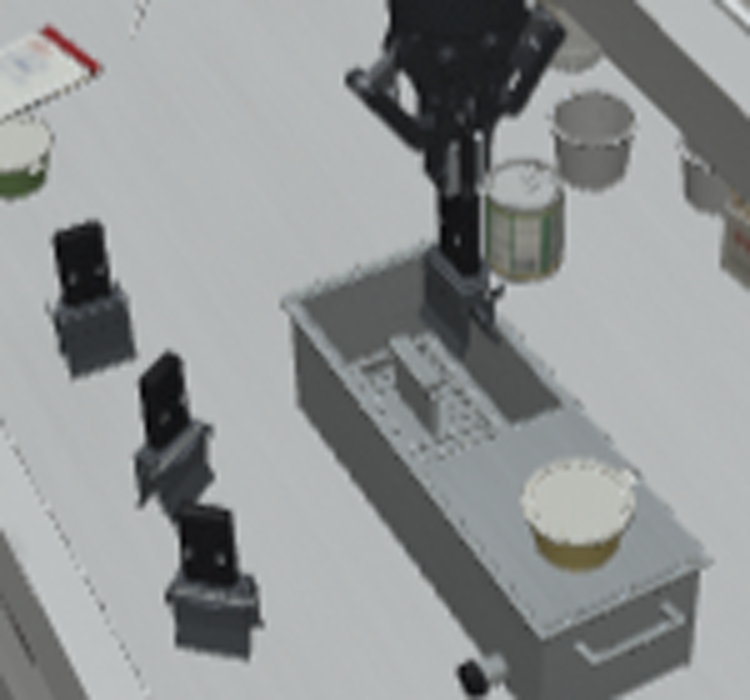

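The wrist view shows the tab at about (317,121) inside the opening, with nothing hiding it. The held clip is at (317,190), ahead of the fingers.

```bash
python3 - <<'E'
from h import *
import pickle
s,w=pickle.load(open("c3.pkl","rb"))
crop(w,255,30,130,190,4,"pics/w6.png")
crop(w,290,80,60,80,9,"pics/w7.png")
E
```

```text
(no output)
```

View pics/w6.png

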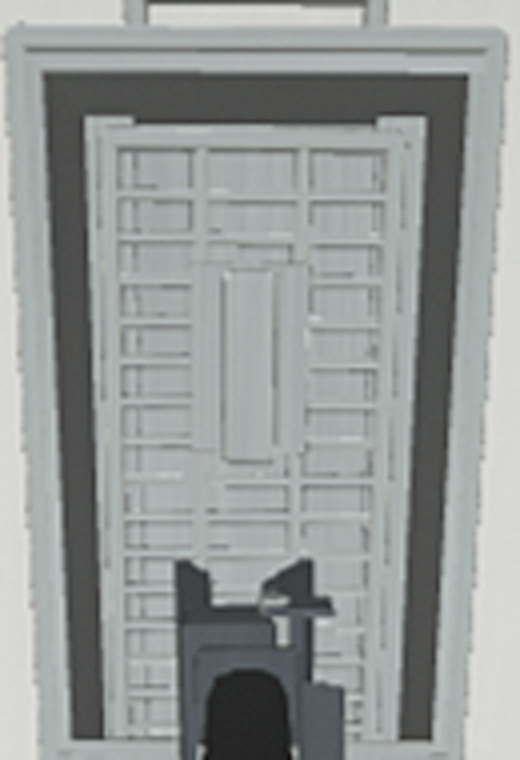

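View pics/w7.png

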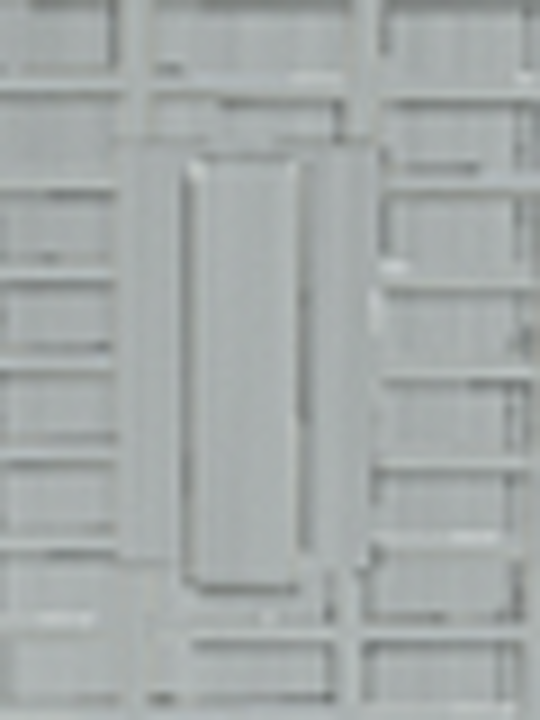

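```bash
python3 - <<'E'
from h import *
import pickle
s,w=pickle.load(open("c3.pkl","rb"))
f=lambda u,v,z=.086:plane(w,(290+u/9-.45,80+v/9-.45),z)
cs=[f(188,155),f(303,155),f(301,585),f(185,585)]
for c in cs:print(c)
m=np.mean(cs,0);print("tab",m)
for a,b in((3,0),(2,1)): v=cs[b]-cs[a];print(np.arctan2(v[1],v[0])-np.pi/2,np.linalg.norm(v))
print(np.linalg.norm(cs[0]-cs[1]))
g=lambda u,v,z:plane(w,(255+u/4-.4,30+v/4-.4),z)
# box outer rim, inner walls
for nm,a,b in(("outerL",(10,50),(55,745)),("outerR",(503,50),(460,745)),("innL",(42,75),(72,735)),("innR",(468,75),(435,735))):
    A,B=g(*a,.106),g(*b,.106);v=A-B;print(nm,A,B,np.arctan2(v[1],v[0])-np.pi/2)
# jaws front tips: z foot
o=ctrl.get_obs();Rm=R.from_rotvec(o["tool_rot"]).as_matrix();p=np.array(o["tool_pos"]);fz=p[2]-.0807
for u,v in((177,562),(312,562)):
    q=g(u,v,fz+.0);print("jaw foot tool",Rm.T@(q-p))
print(Rm.round(3),np.arctan2(Rm[1,0],Rm[0,0]), proj(w,p+Rm@np.array([0,0,.0])))
E
```

```text
[0.52044129 0.05485306 0.086     ]
[0.53372117 0.05540965 0.086     ]
[0.53586118 0.00613298 0.086     ]
[0.5218266  0.00553838 0.086     ]
tab [0.52796256 0.03048352 0.086     ]
0.028083787182361597 0.049334127045068406
0.043401159940749556 0.04932311004986764
0.013291535786645539
outerL [0.46968431 0.10053134 0.106     ] [ 0.47894313 -0.07179481  0.106     ] 0.05367684267228001
outerR [0.58406876 0.10527149 0.106     ] [ 0.5904637  -0.06698471  0.106     ] 0.037107562998139
innL [0.47706309 0.09557329 0.106     ] [ 0.48363688 -0.0686507   0.106     ] 0.04000806065211093
innR [0.57646589 0.09969772 0.106     ] [ 0.58332655 -0.06435376  0.106     ] 0.04179576596597667
jaw foot tool [-0.01711569 -0.02198856  0.08075725]
jaw foot tool [ 0.01216114 -0.02195361  0.08069641]
[[ 0.999  0.044 -0.002]
 [ 0.044 -0.999  0.001]
 [-0.002 -0.001 -1.   ]] 0.04379822655805228 [[319.13900078 231.23937458]]
```

```bash
python3 - <<'E'
from h import *
import pickle
s,w=pickle.load(open("c3.pkl","rb"))
o=ctrl.get_obs();Rm=R.from_rotvec(o["tool_rot"]).as_matrix();p=np.array(o["tool_pos"])
for z in(-.04,-.02,0,.02,.05,.08): print(z,proj(w,p+Rm@np.array([0,-.02,z])), (w["R"].T@(p+Rm@np.array([0,-.02,z])-w["e"]))[2])
print(proj(w,[.528,.0305,.086]))
crop(w,285,160,70,130,6,"pics/w8.png")
E
```

```text
-0.04 [[319.65972368 226.86839139]] 0.14694123642815896
-0.02 [[319.3769983  212.60828009]] 0.16599333287505472
0 [[319.15249118 201.28458301]] 0.18504542932195042
0.02 [[318.96989864 192.07497495]] 0.20409752576884616
0.05 [[318.75207667 181.08846393]] 0.23267567043918974
0.08 [[318.58190911 172.5055473 ]] 0.2612538151095333
[[316.7210167 121.2035919]]
```

View pics/w8.png

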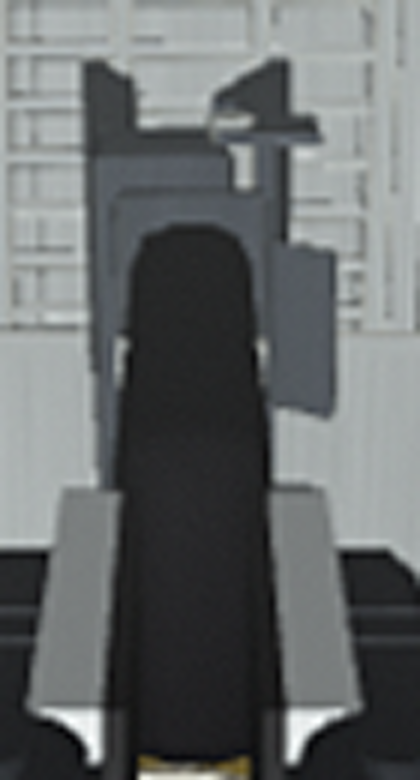

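Emit:
step_arm(increments="0 -0.3 0 0 0 0; 0 -0.5 0.1 0 0 0; 0 -0.5 0.3 0 0 0; 0 -0.5 0.4 0 0 0; 0 -0.4 0.4 0 0 0; 0 -0.2 0.3 0 0 0; 0 0 0.1 0 0 0; 0 0 0 0 0 0; 0 0 0 0 0 0")

```text
t: 7.33
tool_pos: [0.5305, 0.0308, 0.202]
tool_rot: [3.141, 0.069, -0.001]
contact_force: [0.3, -0.0, -1.0]
opening: 0.0091
```

```bash
python3 - <<'E'
from h import *
import pickle
w=cam("wrist");s=cam("scene");d=cam("side");pickle.dump((s,d,w),open("c4.pkl","wb"))
crop(w,240,30,160,200,4,"pics/w9.png");print(ctrl.get_obs()["tool_pos"])
crop(s,270,140,80,70,9,"pics/s9.png");crop(d,265,140,90,90,7,"pics/d9.png")
E
```

```text
[0.53101228 0.03043406 0.20297401]
```

View pics/w9.png

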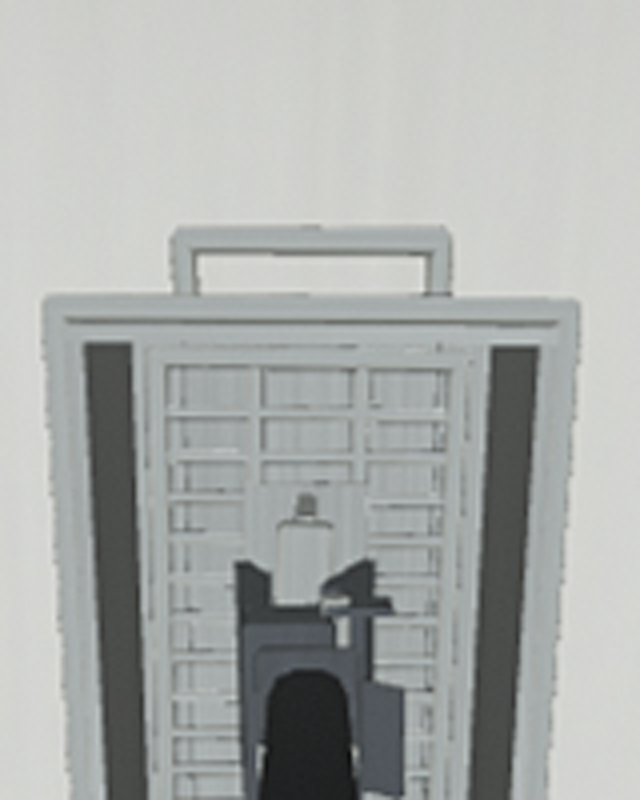

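View pics/s9.png

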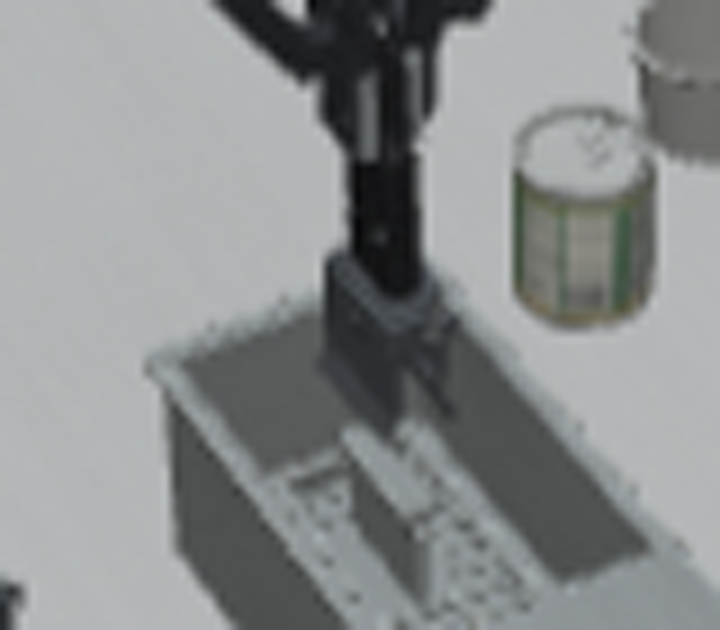

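View pics/d9.png

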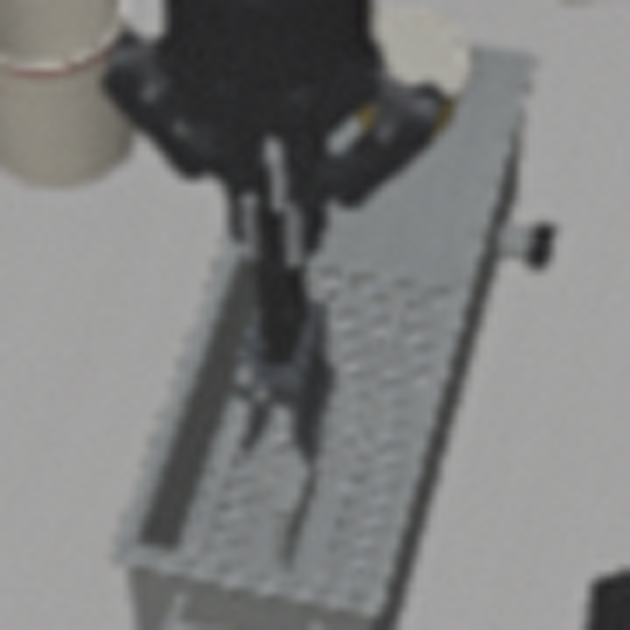

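The tab mid (wrist column ≈316.2) lines up with the mouth of the jaws (≈316.3). I'll descend.

Emit:
step_arm(increments="0 0 0.4 0 0 0; 0 0 0.5 0 0 0; 0 0 0.4 0 0 0; 0 0 0.3 0 0 0; 0 0 0.2 0 0 0; 0 0 0.2 0 0 0; 0 0 0.2 0 0 0; 0 0 0.2 0 0 0")

```text
t: 8.15
tool_pos: [0.5314, 0.031, 0.1435]
tool_rot: [3.141, 0.069, 0.003]
contact_force: [-2.5, 1.2, 19.8]
opening: 0.0089
```

Emit:
step_arm(increments="0 0 0.2 0 0 0; 0 0 0.2 0 0 0; 0 0 0.2 0 0 0; 0 0 0 0 0 0")

```text
t: 8.48
tool_pos: [0.5319, 0.031, 0.1293]
tool_rot: [-3.141, -0.069, -0.005]
contact_force: [-2.6, 1.0, 8.0]
opening: 0.0091
```

Emit:
step_arm(increments="0 0 0.2 0 0 0; 0 0 0.2 0 0 0; 0 0 0 0 0 0")

```text
t: 8.73
tool_pos: [0.5372, 0.031, 0.129]
tool_rot: [3.14, 0.069, 0.024]
contact_force: [-7.9, 2.3, 38.0]
opening: 0.0091
```

```bash
python3 - <<'E'
from h import *
import pickle
w=cam("wrist");s=cam("scene");d=cam("side");pickle.dump((s,d,w),open("c5.pkl","wb"))
crop(w,240,30,160,200,4,"pics/wa.png");print(ctrl.get_obs()["tool_pos"],ctrl.get_obs()["contact_force"],ctrl.get_obs()["wrist_torque"])
crop(s,270,140,80,70,9,"pics/sa.png");crop(d,265,140,90,90,7,"pics/da.png")
E
```

```text
[0.53707113 0.03102819 0.12897621] [-6.56897916  3.42392838 39.20836635] [ 0.42814469  1.74572554 -0.21372914]
```

View pics/wa.png

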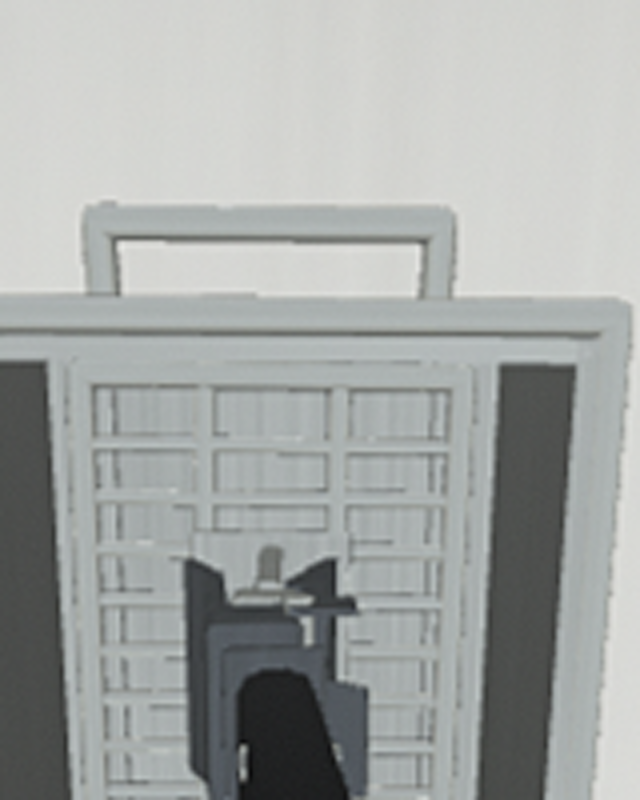

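View pics/sa.png

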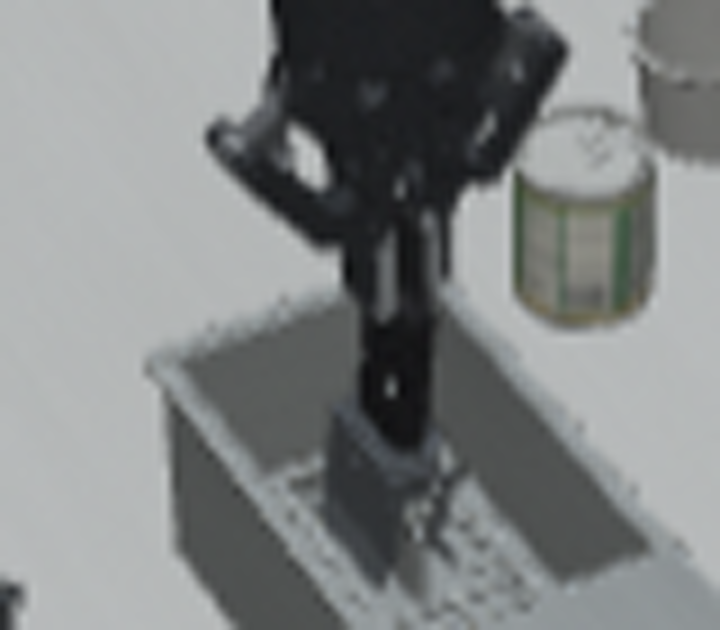

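View pics/da.png

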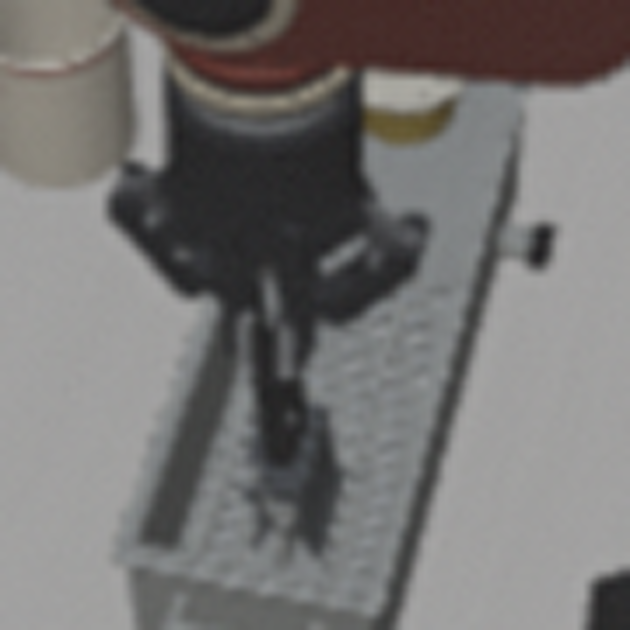

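Emit:
step_arm(increments="0 0 -0.2 0 0 0; 0 0 -0.1 0 0 0; 0 0 -0.1 0 0 0; 0 0 0 0 0 0; 0 0 0 0 0 0")

```text
t: 9.3
tool_pos: [0.5318, 0.031, 0.1292]
tool_rot: [3.141, 0.069, 0.005]
contact_force: [-2.4, 1.3, 10.2]
opening: 0.0091
```

```bash
python3 - <<'E'
from h import *
import pickle
w=cam("wrist")
crop(w,240,30,160,200,4,"pics/wb.png");print(ctrl.get_obs()["tool_pos"],ctrl.get_obs()["contact_force"],ctrl.get_obs()["wrist_torque"],R.from_rotvec(ctrl.get_obs()["tool_rot"]).as_matrix().round(3))
E
```

```text
[0.5318092  0.0310012  0.12928433] [-1.70884342  0.50851717  9.85396426] [ 0.12083249  0.47455671 -0.22136266] [[ 0.999  0.044  0.003]
 [ 0.044 -0.999  0.   ]
 [ 0.003  0.    -1.   ]]
```

View pics/wb.png

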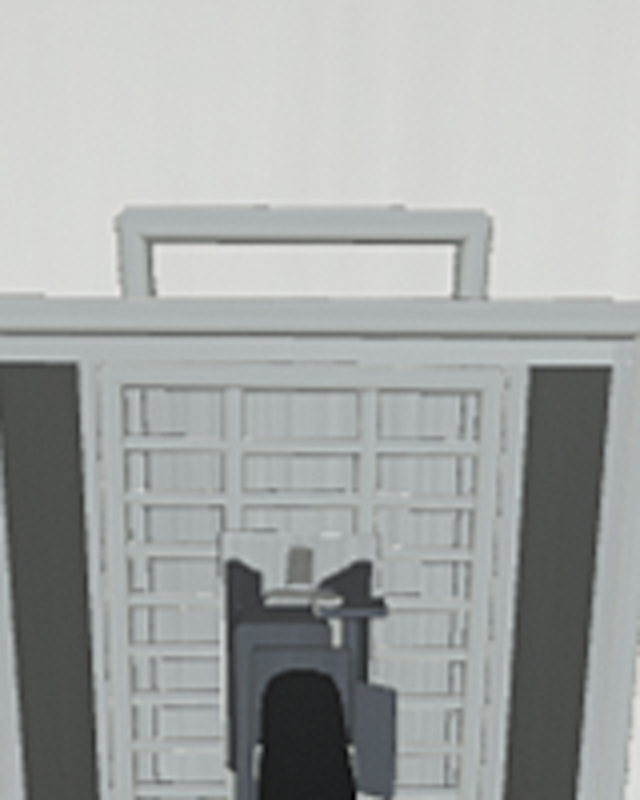

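```bash
cat >> h.py <<'E'
B0=np.array([.534,-.058,0]);YB=.042
BR=R.from_euler("z",YB).as_matrix()
def tcp_pose(th,ry,rz,lx):
    c,s_=np.cos(th),np.sin(th)
    y=ry+.235*c-.0993*s_; z=rz+.235*s_+.0993*c
    return B0+BR@np.array([lx,y,z]), BR@R.from_euler("x",th).as_matrix()@down(0)
def path(p,Rc,wps,prec=2):
    rows=[]
    for (pt,Rt) in wps:
        row=np.r_[Rc.T@(pt-p)/.025,R.from_matrix(Rc.T@Rt).as_rotvec()/.1].round(prec);rows.append(row)
        p=p+Rc@row[:3]*.025;Rc=Rc@R.from_rotvec(row[3:]*.1).as_matrix()
    rows=np.array(rows);print("max",np.abs(rows).max(0))
    for i in range(0,len(rows),12): print("; ".join(" ".join(f"{v:g}" for v in r+0.) for r in rows[i:i+12])); print()
    return p,Rc
def cur():
    o=ctrl.get_obs();p=np.array(o["tool_pos"]);Rm=R.from_rotvec(o["tool_rot"]).as_matrix()
    l=BR.T@(p-B0);Rb=BR.T@Rm@down(0).T;th=np.arctan2(Rb[2,1],Rb[1,1]);c,s_=np.cos(th),np.sin(th)
    ry=l[1]-.235*c+.0993*s_;rz=l[2]-.235*s_-.0993*c
    print("th %.3f rear %.4f %.4f front %.4f %.4f lx %.4f"%(th,ry,rz,ry+.3*c,rz+.3*s_,l[0]),"F",np.array(o["contact_force"]).round(1),"T",np.array(o["wrist_torque"]).round(2),"op %.4f"%o["opening"],"t",o["t"])
    return p,Rm,th,ry,rz,l[0]
E
python3 - <<'E'
from h import *
p,Rm,th,ry,rz,lx=cur()
N=20
path(p,Rm,[tcp_pose(th+(.34-th)*k/N,ry,rz+.003*k/N,lx) for k in range(1,N+1)])
E
```

```text
th -0.000 rear -0.1460 0.0300 front 0.1540 0.0300 lx 0.0015 F [-1.7  0.5  9.9] T [ 0.12  0.47 -0.22] op 0.0093 t 9.35
max [0.   0.07 0.17 0.17 0.03 0.02]
0 0.07 -0.17 0.17 -0.03 0.02; 0 0.07 -0.16 0.17 0 0; 0 0.07 -0.17 0.17 0 0; 0 0.07 -0.16 0.17 0 0; 0 0.06 -0.17 0.17 0 0; 0 0.07 -0.16 0.17 0 0; 0 0.07 -0.17 0.17 0 0; 0 0.07 -0.16 0.17 0 0; 0 0.07 -0.17 0.17 0 0; 0 0.06 -0.16 0.17 0 0; 0 0.07 -0.17 0.17 0 0; 0 0.07 -0.16 0.17 0 0

0 0.07 -0.17 0.17 0 0; 0 0.07 -0.16 0.17 0 0; 0 0.06 -0.17 0.17 0 0; 0 0.07 -0.16 0.17 0 0; 0 0.07 -0.17 0.17 0 0; 0 0.07 -0.16 0.17 0 0; 0 0.06 -0.17 0.17 0 0; 0 0.07 -0.16 0.17 0 0
```

Emit:
step_arm(increments="0 0.07 -0.3 0.17 0 0; 0 0.07 -0.2 0.17 0 0; 0 0.07 -0.17 0.17 0 0; 0 0.07 -0.17 0.17 0 0; 0 0.07 -0.17 0.17 0 0; 0 0.07 -0.17 0.17 0 0; 0 0.07 -0.17 0.17 0 0; 0 0.07 -0.17 0.17 0 0; 0 0 0 0 0 0")

```text
t: 10.1
tool_pos: [0.5319, 0.0138, 0.1653]
tool_rot: [-3.005, -0.064, 0.002]
contact_force: [0.2, 0.1, -3.0]
opening: 0.0094
```

```bash
python3 - <<'E'
from h import *
w=cam("wrist");s=cam("scene")
crop(w,220,30,200,200,4,"pics/wc.png");cur()
crop(s,270,130,120,110,6,"pics/sc.png")
E
```

```text
th 0.136 rear -0.1467 0.0342 front 0.1505 0.0749 lx 0.0004 F [-0.6 -0.1 -3.9] T [-0.12  0.07 -0.02] op 0.0091 t 10.2
```

View pics/wc.png

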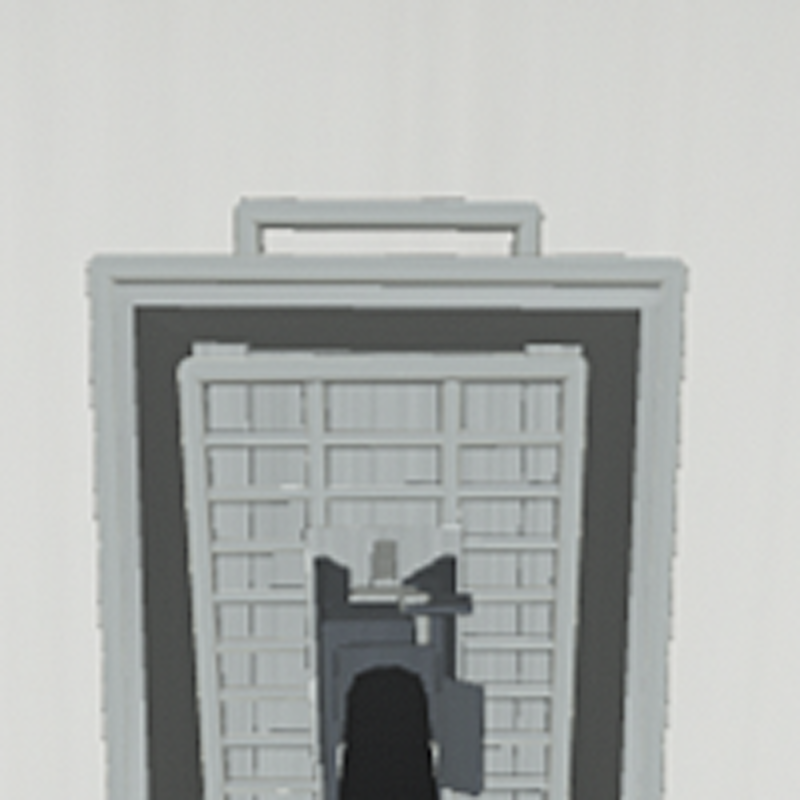

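View pics/sc.png

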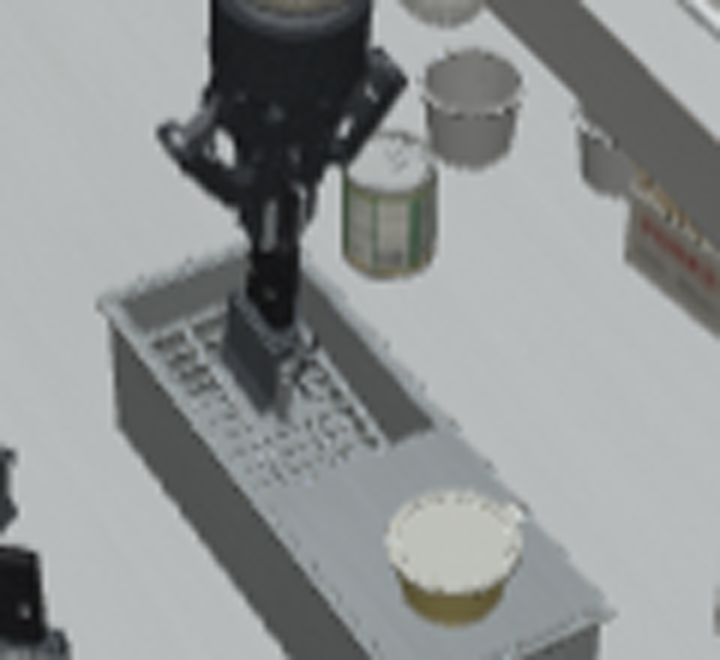

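The grid's tab end is rising with the clip. The grid edge is clear of the end wall, and the force is close to its weight.

```bash
python3 - <<'E'
from h import *
p,Rm,th,ry,rz,lx=cur()
N=12
path(p,Rm,[tcp_pose(th+(.34-th)*k/N,ry+.001*k/N,rz+.001*k/N,lx) for k in range(1,N+1)])
E
```

```text
th 0.136 rear -0.1467 0.0342 front 0.1505 0.0749 lx 0.0004 F [-0.6 -0.1 -3.9] T [-0.12  0.07 -0.02] op 0.0091 t 10.2
max [0.   0.07 0.17 0.17 0.   0.01]
0 0.07 -0.16 0.17 0 0.01; 0 0.06 -0.16 0.17 0 0; 0 0.07 -0.17 0.17 0 0; 0 0.06 -0.16 0.17 0 0; 0 0.07 -0.16 0.17 0 0; 0 0.06 -0.16 0.17 0 0; 0 0.06 -0.16 0.17 0 0; 0 0.07 -0.16 0.17 0 0; 0 0.06 -0.17 0.17 0 0; 0 0.07 -0.16 0.17 0 0; 0 0.06 -0.16 0.17 0 0; 0 0.07 -0.16 0.17 0 0
```

Emit:
step_arm(increments="0 0.06 -0.16 0.17 0 0; 0 0.06 -0.16 0.17 0 0; 0 0.07 -0.16 0.17 0 0; 0 0.06 -0.16 0.17 0 0; 0 0.07 -0.16 0.17 0 0; 0 0.06 -0.16 0.17 0 0; 0 0.06 -0.16 0.17 0 0; 0 0.07 -0.16 0.17 0 0; 0 0.06 -0.17 0.17 0 0; 0 0.07 -0.16 0.17 0 0; 0 0.06 -0.16 0.17 0 0; 0 0.07 -0.16 0.17 0 0")

```text
t: 11.2
tool_pos: [0.5326, -0.015, 0.2071]
tool_rot: [-2.799, -0.062, 0.01]
contact_force: [-0.0, -0.5, -3.1]
opening: 0.0096
```

Emit:
step_arm(increments="0 0 0 0 0 0; 0 0 0 0 0 0; 0 0 0 0 0 0")

```text
t: 11.45
tool_pos: [0.5325, -0.0146, 0.2067]
tool_rot: [-2.801, -0.062, 0.011]
contact_force: [-0.5, -0.0, -3.6]
opening: 0.0092
```

```bash
python3 - <<'E'
from h import *
w=cam("wrist");s=cam("scene");d=cam("side")
cv2.imwrite("pics/wd.png",w["px"][:,:,::-1])
crop(s,270,130,120,110,6,"pics/sd.png");crop(d,240,110,120,130,5,"pics/dd.png")
p,Rm,th,ry,rz,lx=cur()
N=20
path(p,Rm,[tcp_pose(.34,ry+(.015-ry)*k/N,rz+(.015-ry)*k/N*np.tan(.34),lx) for k in range(1,N+1)])
E
```

```text
th 0.340 rear -0.1447 0.0346 front 0.1381 0.1347 lx 0.0002 F [ 0.1 -0.  -3.9] T [-0.35  0.   -0.01] op 0.0093 t 11.6
max [0.   0.34 0.   0.   0.01 0.02]
0 -0.34 0 0 0.01 0.02; 0 -0.34 0 0 0 0; 0 -0.34 0 0 0 0; 0 -0.34 0 0 0 0; 0 -0.33 0 0 0 0; 0 -0.34 0 0 0 0; 0 -0.34 0 0 0 0; 0 -0.34 0 0 0 0; 0 -0.34 0 0 0 0; 0 -0.34 0 0 0 0; 0 -0.34 0 0 0 0; 0 -0.34 0 0 0 0

0 -0.34 0 0 0 0; 0 -0.33 0 0 0 0; 0 -0.34 0 0 0 0; 0 -0.34 0 0 0 0; 0 -0.34 0 0 0 0; 0 -0.34 0 0 0 0; 0 -0.34 0 0 0 0; 0 -0.34 0 0 0 0
```

View pics/wd.png

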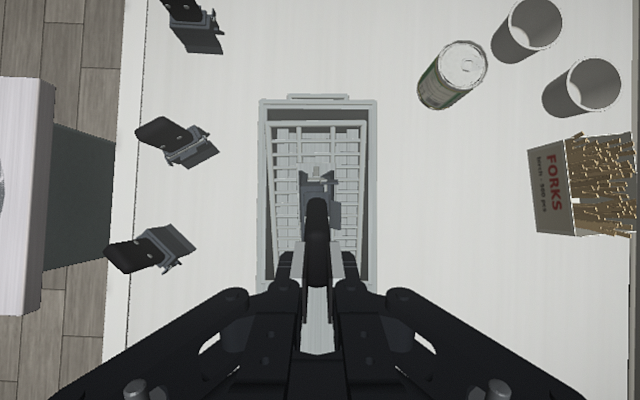

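View pics/sd.png

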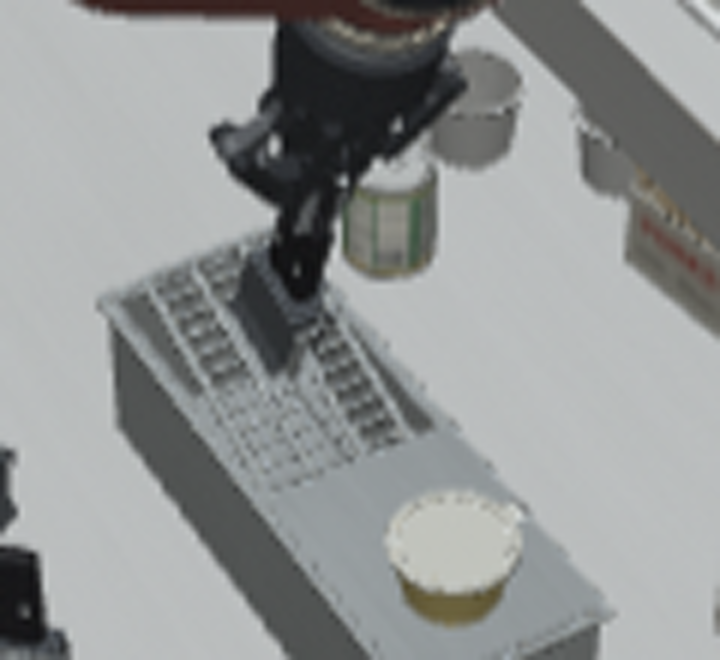

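View pics/dd.png

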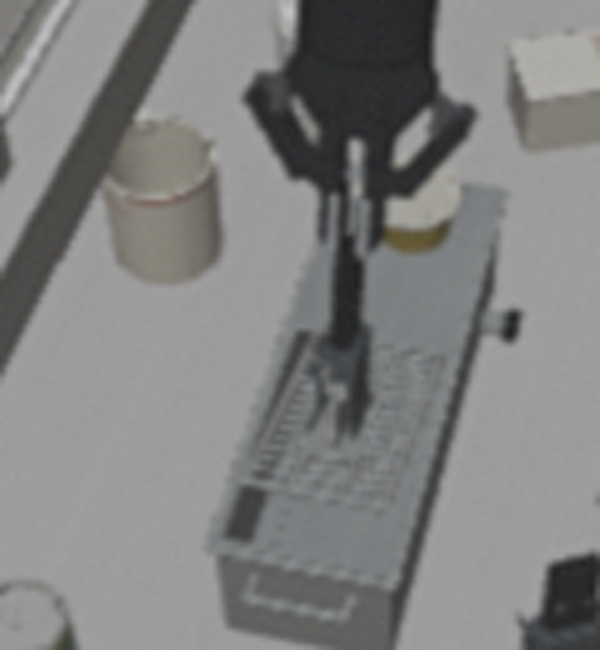

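```bash
python3 - <<'E'
from h import *
w=cam("wrist");s=cam("scene")
for sag in(0,.03,.06,.1,.15):
    p,Rm,th,ry,rz,lx=cur() if sag==0 else (p,Rm,th,ry,rz,lx)
    # grid pose in tool sagging about grasp pt (tool z=-.019)
    G=[]
    for x in(-.045,.045):
        v=np.array([x, .065, -.0993+.006-.019]); v=R.from_euler("x",-sag).as_matrix()@v; v[2]+=.019
        # box axes rotated th
        G.append(p+BR@R.from_euler("x",th).as_matrix()@v)
    print(sag,"w",proj(w,np.array(G)).round(1).tolist(),"s",proj(s,np.array(G)).round(1).tolist(),np.array(G)[:,2])
E
```

```text
th 0.340 rear -0.1448 0.0347 front 0.1381 0.1347 lx 0.0002 F [ 0.2  0.4 -3.6] T [-0.42  0.01  0.01] op 0.0092 t 11.7
0 w [[266.5, 118.8], [370.4, 119.1]] s [[292.6, 175.5], [317.2, 166.1]] [0.14038001 0.14038001]
0.03 w [[267.0, 122.7], [369.8, 123.0]] s [[293.0, 176.7], [317.6, 167.2]] [0.13745631 0.13745631]
0.06 w [[267.5, 126.6], [369.2, 126.9]] s [[293.5, 177.8], [318.0, 168.3]] [0.13461101 0.13461101]
0.1 w [[268.2, 131.8], [368.6, 132.0]] s [[294.1, 179.3], [318.6, 169.8]] [0.13094363 0.13094363]
0.15 w [[268.9, 138.2], [367.7, 138.5]] s [[294.8, 181.2], [319.3, 171.6]] [0.1265707 0.1265707]
```

Emit:
step_arm(increments="0 -0.2 0 0 0 0; 0 -0.34 0.01 0 0 0; 0 -0.34 0.01 0 0 0; 0 -0.34 0.01 0 0 0; 0 -0.34 0.01 0 0 0; 0 -0.34 0.01 0 0 0; 0 -0.34 0.01 0 0 0; 0 -0.34 0.01 0 0 0; 0 -0.34 0.01 0 0 0; 0 -0.3 0.01 0 0 0")

```text
t: 12.53
tool_pos: [0.5291, 0.0628, 0.2319]
tool_rot: [-2.801, -0.062, 0.01]
contact_force: [-1.6, 0.4, -3.9]
opening: 0.0096
```

```bash
python3 - <<'E'
from h import *
cur();s=cam("scene");d=cam("side")
crop(s,270,130,120,110,6,"pics/se.png");crop(d,240,110,120,130,5,"pics/de.png")
E
```

```text
th 0.340 rear -0.0675 0.0599 front 0.2153 0.1599 lx 0.0002 F [-1.6  0.4 -3.9] T [-0.37 -0.06  0.02] op 0.0096 t 12.5333
```

View pics/se.png

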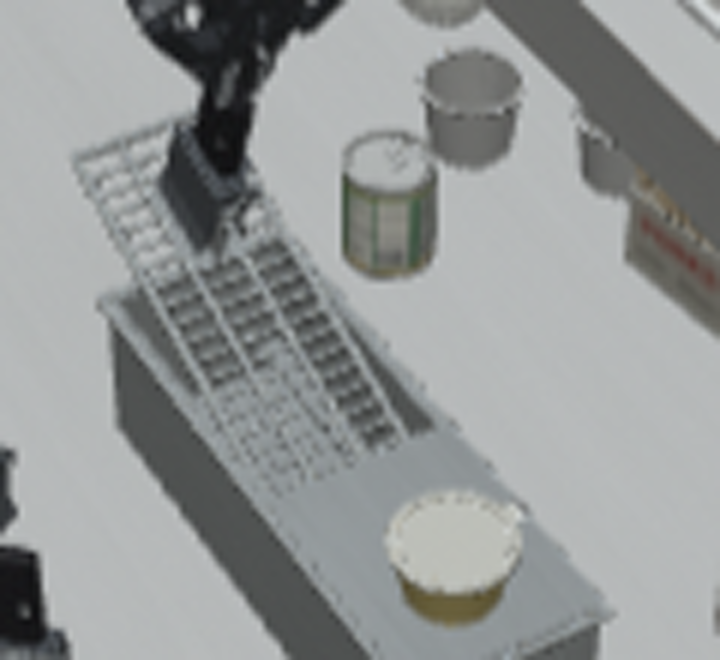

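View pics/de.png

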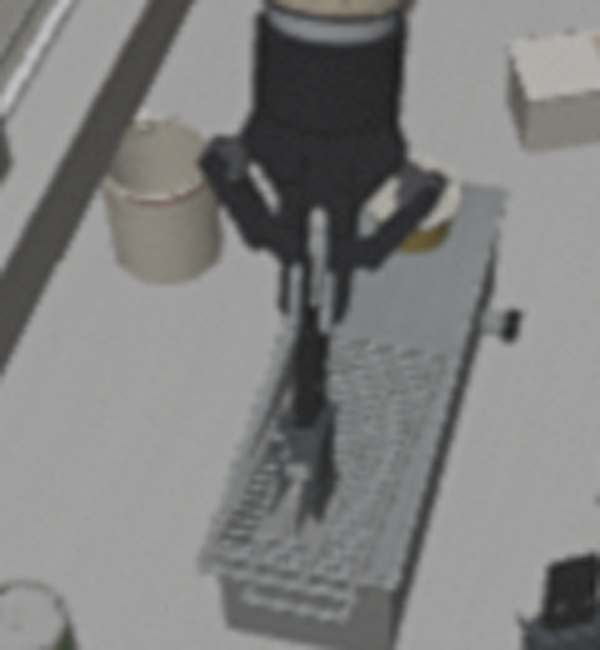

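Emit:
step_arm(increments="0 -0.3 0 0 0 0; 0 -0.34 0.01 0 0 0; 0 -0.34 0.01 0 0 0; 0 -0.34 0.01 0 0 0; 0 -0.34 0.01 0 0 0; 0 -0.34 0.01 0 0 0; 0 -0.34 0.01 0 0 0; 0 -0.34 0.01 0 0 0; 0 -0.34 0.01 0 0 0; 0 -0.34 0.01 0 0 0; 0 -0.34 0.01 0 0 0; 0 -0.2 0.01 0 0 0")

```text
t: 13.63
tool_pos: [0.5251, 0.1558, 0.262]
tool_rot: [-2.801, -0.063, 0.01]
contact_force: [0.3, -0.2, -4.0]
opening: 0.0091
```

```bash
python3 - <<'E'
from h import *
p,Rm,th,ry,rz,lx=cur();s=cam("scene");w=cam("wrist")
crop(s,230,100,150,140,5,"pics/sf.png")
N=14
path(p,Rm,[tcp_pose(.34,ry+.01*k/N,rz+.12*k/N,lx) for k in range(1,N+1)])
E
```

```text
th 0.340 rear 0.0256 0.0899 front 0.3084 0.1901 lx 0.0000 F [ 0.3 -0.2 -4. ] T [-0.28  0.01 -0.02] op 0.0091 t 13.6333
max [0.   0.15 0.32 0.   0.   0.03]
0 -0.14 -0.31 0 0 0.03; 0 -0.14 -0.31 0 0 0; 0 -0.15 -0.32 0 0 0; 0 -0.14 -0.31 0 0 0; 0 -0.14 -0.31 0 0 0; 0 -0.14 -0.32 0 0 0; 0 -0.14 -0.31 0 0 0; 0 -0.14 -0.32 0 0 0; 0 -0.14 -0.31 0 0 0; 0 -0.15 -0.31 0 0 0; 0 -0.14 -0.32 0 0 0; 0 -0.14 -0.31 0 0 0

0 -0.14 -0.31 0 0 0; 0 -0.14 -0.32 0 0 0
```

View pics/sf.png

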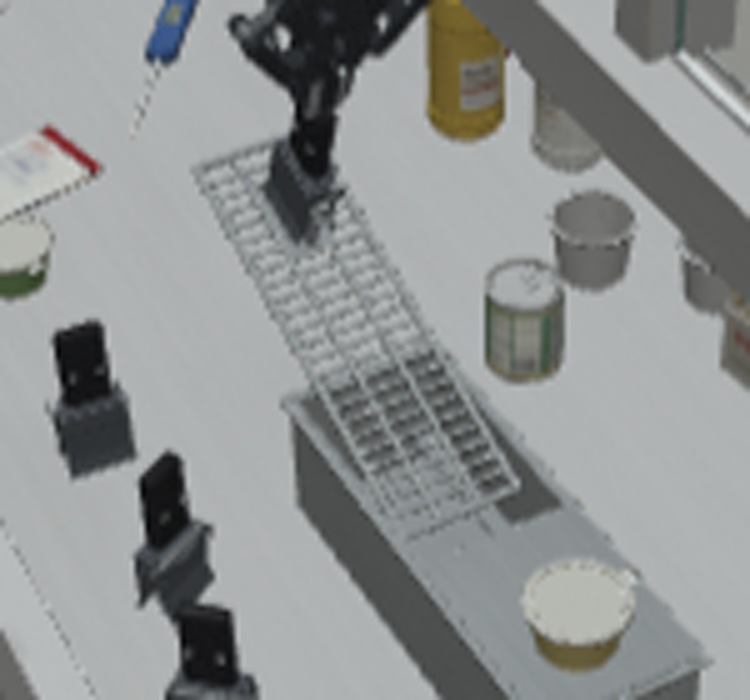

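The rear edge, at crop (460,515), is now ahead of the deck edge and free. I'll lift straight up.

Emit:
step_arm(increments="0 -0.14 -0.3 0 0 0; 0 -0.14 -0.3 0 0 0; 0 -0.14 -0.3 0 0 0; 0 -0.14 -0.3 0 0 0; 0 -0.14 -0.3 0 0 0; 0 -0.14 -0.3 0 0 0; 0 -0.14 -0.3 0 0 0; 0 -0.14 -0.3 0 0 0; 0 -0.14 -0.3 0 0 0; 0 -0.14 -0.3 0 0 0; 0 -0.14 -0.3 0 0 0; 0 -0.14 -0.3 0 0 0")

```text
t: 14.73
tool_pos: [0.5246, 0.1643, 0.3611]
tool_rot: [-2.801, -0.062, 0.011]
contact_force: [0.3, 0.0, -4.3]
opening: 0.0095
```

Emit:
step_arm(increments="0 -0.14 -0.3 0 0 0; 0 -0.14 -0.3 0 0 0; 0 0 0 0 0 0")

```text
t: 14.98
tool_pos: [0.5252, 0.166, 0.3794]
tool_rot: [-2.801, -0.063, 0.006]
contact_force: [0.5, -0.2, -2.6]
opening: 0.0094
```

```bash
python3 - <<'E'
from h import *
p,Rm,th,ry,rz,lx=cur();s=cam("scene")
crop(s,200,60,180,150,4,"pics/sg.png")
N=36;M=16
W=[]
for k in range(1,N+1):
    t=.34*(1-min(1,k/M)); f=k/N
    W.append(tcp_pose(t,ry+(-.15-ry)*f,rz+(.20-rz)*min(1,k/M),lx))
path(p,Rm,W)
E
```

```text
th 0.340 rear 0.0358 0.2074 front 0.3186 0.3075 lx 0.0006 F [ 0.5 -0.2 -2.6] T [-0.3  -0.08 -0.02] op 0.0094 t 14.9833
max [0.   0.21 0.22 0.22 0.03 0.03]
0 0.12 0.15 -0.21 -0.03 0.03; 0 0.12 0.15 -0.22 0 0; 0 0.12 0.16 -0.21 0 0; 0 0.12 0.16 -0.21 0 0; 0 0.12 0.17 -0.21 0 0; 0 0.12 0.17 -0.22 0 0; 0 0.13 0.18 -0.21 0 0; 0 0.12 0.18 -0.21 0 0; 0 0.13 0.18 -0.21 0 0; 0 0.12 0.19 -0.22 0 0; 0 0.13 0.19 -0.21 0 0; 0 0.12 0.2 -0.21 0 0

0 0.13 0.2 -0.21 0 0; 0 0.12 0.2 -0.22 0 0; 0 0.13 0.21 -0.21 0 0; 0 0.12 0.22 -0.21 0 0; 0 0.21 0 0 0 0; 0 0.2 0 0 0 0; 0 0.21 0 0 0 0; 0 0.21 0 0 0 0; 0 0.2 0 0 0 0; 0 0.21 0 0 0 0; 0 0.2 0 0 0 0; 0 0.21 0 0 0 0

0 0.21 0 0 0 0; 0 0.2 0 0 0 0; 0 0.21 0 0 0 0; 0 0.21 0 0 0 0; 0 0.2 0 0 0 0; 0 0.21 0 0 0 0; 0 0.21 0 0 0 0; 0 0.2 0 0 0 0; 0 0.21 0 0 0 0; 0 0.21 0 0 0 0; 0 0.2 0 0 0 0; 0 0.21 0 0 0 0
```

View pics/sg.png

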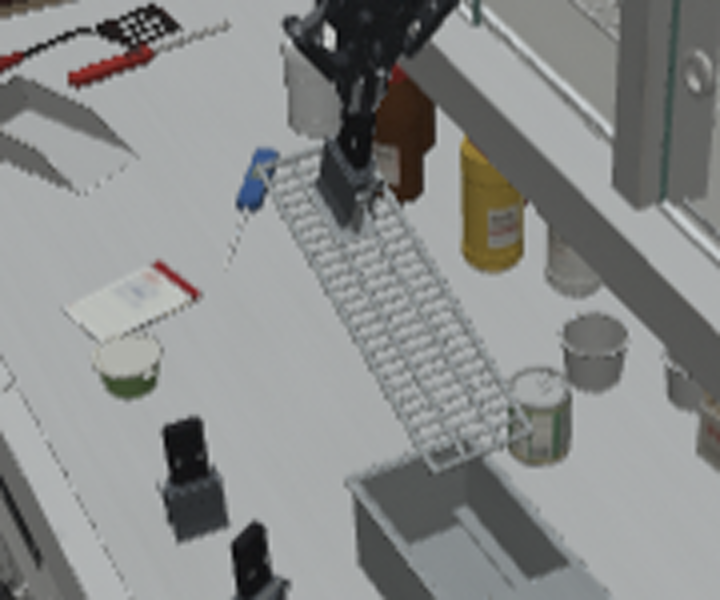

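Emit:
step_arm(increments="0 0.12 0.15 -0.21 0 0; 0 0.12 0.15 -0.21 0 0; 0 0.12 0.16 -0.21 0 0; 0 0.12 0.16 -0.21 0 0; 0 0.12 0.17 -0.21 0 0; 0 0.12 0.17 -0.21 0 0; 0 0.12 0.18 -0.21 0 0; 0 0.12 0.18 -0.21 0 0; 0 0.12 0.18 -0.21 0 0; 0 0.12 0.19 -0.21 0 0; 0 0.12 0.19 -0.21 0 0; 0 0.12 0.2 -0.21 0 0")

```text
t: 16.03
tool_pos: [0.5256, 0.1419, 0.3177]
tool_rot: [-3.055, -0.067, 0.003]
contact_force: [0.9, -0.5, -4.4]
opening: 0.0092
```

Emit:
step_arm(increments="0 0.12 0.2 -0.21 0 0; 0 0.12 0.2 -0.21 0 0; 0 0.12 0.2 -0.21 0 0; 0 0.12 0.2 -0.21 0 0; 0 0.2 0 0 0 0; 0 0.2 0 0 0 0; 0 0.2 0 0 0 0; 0 0.2 0 0 0 0; 0 0.2 0 0 0 0; 0 0.2 0 0 0 0; 0 0.2 0 0 0 0; 0 0.2 0 0 0 0")

```text
t: 17.03
tool_pos: [0.5279, 0.0906, 0.2975]
tool_rot: [-3.137, -0.068, -0.0]
contact_force: [0.2, -0.4, -3.4]
opening: 0.0088
```

```bash
python3 - <<'E'
from h import *
p,Rm,th,ry,rz,lx=cur();s=cam("scene");d=cam("side")
crop(s,200,60,200,180,4,"pics/sh.png");crop(d,200,100,200,180,4,"pics/dh.png")
N=20
path(p,Rm,[tcp_pose(0,ry+(-.15-ry)*k/N,rz+(.19-rz)*k/N,0) for k in range(1,N+1)])
E
```

```text
th 0.004 rear -0.0859 0.1972 front 0.2141 0.1984 lx 0.0002 F [ 0.2 -0.4 -3.4] T [ 0.19  0.03 -0.03] op 0.0088 t 17.0333
max [0.01 0.13 0.05 0.04 0.   0.02]
-0.01 0.11 0.05 -0.04 0 0.02; 0 0.13 0.02 0 0 0; 0 0.13 0.01 0 0 0; 0 0.13 0.01 0 0 0; 0 0.13 0.02 0 0 0; 0 0.12 0.01 0 0 0; 0 0.13 0.02 0 0 0; 0 0.13 0.01 0 0 0; 0 0.13 0.02 0 0 0; 0 0.13 0.01 0 0 0; 0 0.12 0.02 0 0 0; 0 0.13 0.01 0 0 0

0 0.13 0.02 0 0 0; 0 0.13 0.01 0 0 0; 0 0.13 0.01 0 0 0; 0 0.13 0.02 0 0 0; 0 0.12 0.01 0 0 0; 0 0.13 0.02 0 0 0; 0 0.13 0.01 0 0 0; 0 0.13 0.02 0 0 0
```

View pics/sh.png

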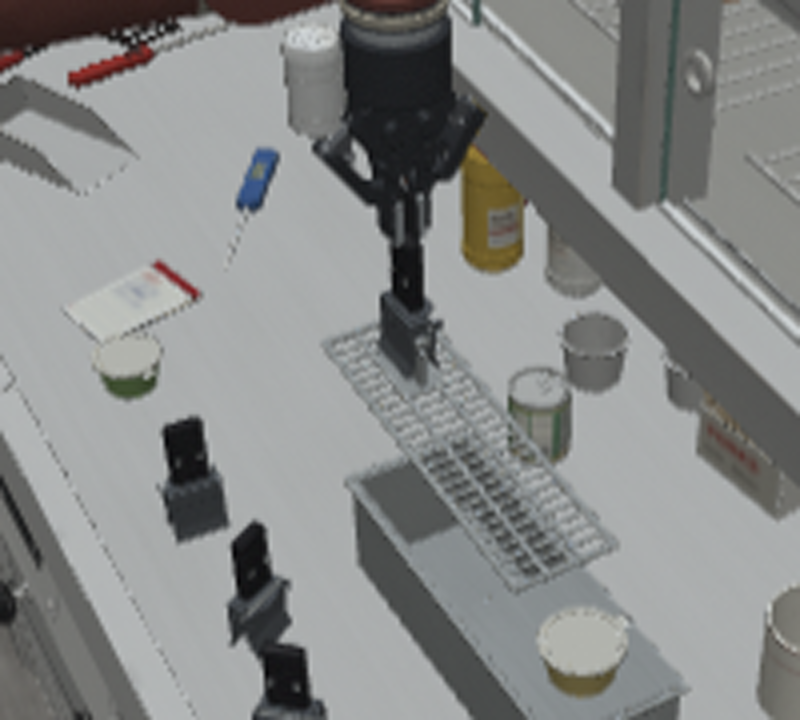

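View pics/dh.png

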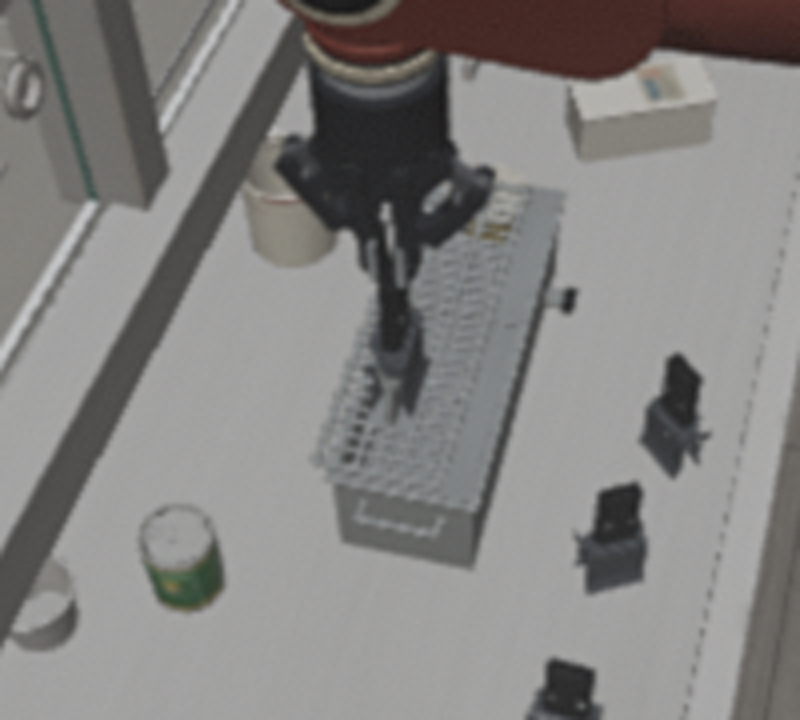

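Emit:
step_arm(increments="0 0.15 0 0 0 0; 0 0.15 0 0 0 0; 0 0.15 0 0 0 0; 0 0.15 0 0 0 0; 0 0.15 0 0 0 0; 0 0.15 0 0 0 0; 0 0.15 0 0 0 0; 0 0.15 0 0 0 0; 0 0.15 0 0 0 0; 0 0.15 0 0 0 0; 0 0.15 0 0 0 0; 0 0.15 0 0 0 0")

```text
t: 18.13
tool_pos: [0.5299, 0.0459, 0.2972]
tool_rot: [-3.137, -0.069, 0.0]
contact_force: [-0.1, -1.0, -4.8]
opening: 0.0095
```

Emit:
step_arm(increments="0 0.15 0 0 0 0; 0 0.15 0 0 0 0; 0 0.15 0 0 0 0; 0 0.15 0 0 0 0; 0 0.1 0 0 0 0; 0 0.05 0 0 0 0; 0 0 0 0 0 0; 0 0 0 0 0 0; 0 0 0 0 0 0; 0 0 0 0 0 0; 0 0 0 0 0 0; 0 0 0 0 0 0")

```text
t: 19.13
tool_pos: [0.5307, 0.0277, 0.2971]
tool_rot: [-3.137, -0.069, 0.0]
contact_force: [-0.7, -0.4, -2.9]
opening: 0.009
```

```bash
python3 - <<'E'
from h import *
p,Rm,th,ry,rz,lx=cur();s=cam("scene");d=cam("side");w=cam("wrist")
crop(s,240,100,160,150,5,"pics/si.png");crop(d,240,120,140,140,5,"pics/di.png")
cv2.imwrite("pics/wi.png",w["px"][:,:,::-1])
C=np.array([[x,y,rz+.006] for y in(ry,ry+.3) for x in(-.045,.045)])
P=B0+C@BR.T
print((proj(s,P)-[240,100])*5,(proj(d,P)-[240,120])*5,proj(w,P))
E
```

```text
th 0.004 rear -0.1489 0.1969 front 0.1511 0.1981 lx 0.0003 F [-0.7 -0.4 -2.9] T [ 0.17 -0.03  0.04] op 0.0090 t 19.1333
[[499.43989848 595.65400764]
 [637.15537412 535.12739731]
 [246.26253032 288.98303055]
 [372.31697454 242.52458765]] [[487.81834914  43.93849471]
 [351.61661258  22.01345808]
 [377.83066591 414.26791044]
 [219.97538781 383.98220226]] [[278.72466226 383.82174938]
 [355.64730042 383.92388014]
 [266.30873299 118.75408258]
 [369.68222824 118.97287569]]
```

View pics/si.png

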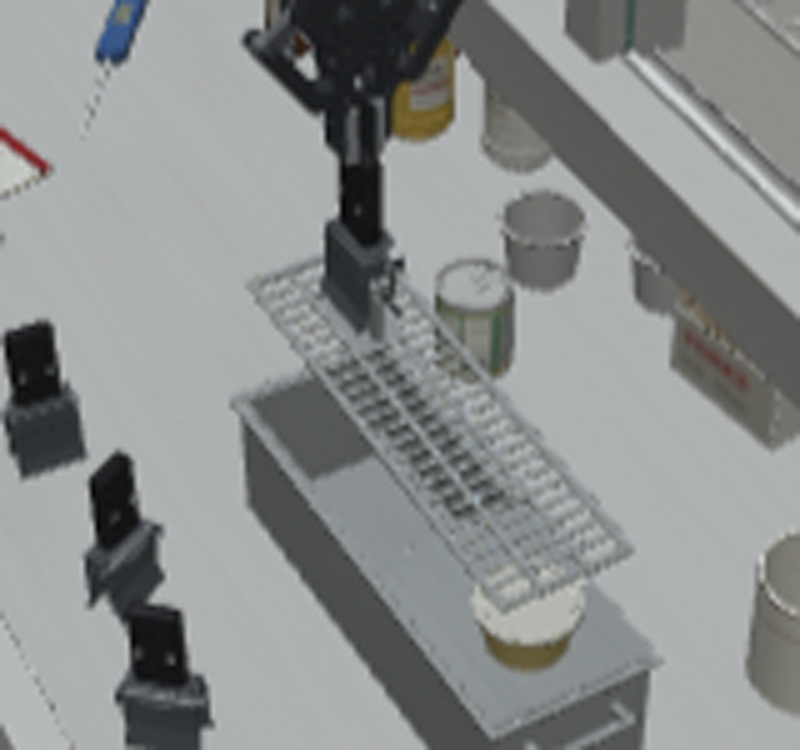

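View pics/di.png

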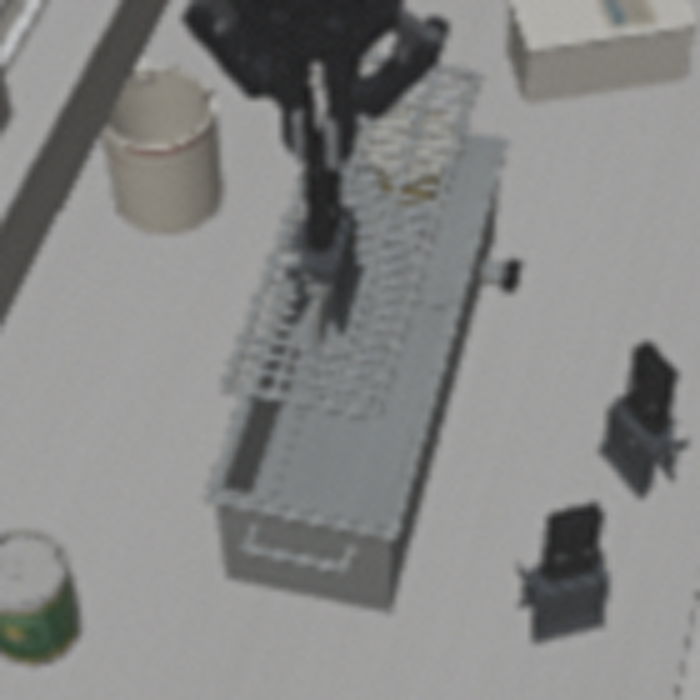

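View pics/wi.png

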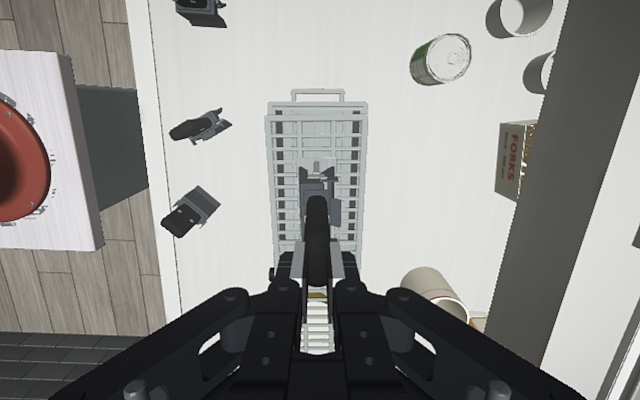

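The grid hangs centred over the box, ears clear. It is nearly level: the rear is about 10 mm lower than predicted (0.03–0.05 rad), which is within limits. I'll hold briefly, confirm it isn't creeping, then hand in.

Emit:
step_arm(increments="0 0 0 0 0 0; 0 0 0 0 0 0; 0 0 0 0 0 0; 0 0 0 0 0 0; 0 0 0 0 0 0; 0 0 0 0 0 0; 0 0 0 0 0 0; 0 0 0 0 0 0; 0 0 0 0 0 0; 0 0 0 0 0 0; 0 0 0 0 0 0; 0 0 0 0 0 0")

```text
t: 20.28
tool_pos: [0.5306, 0.0276, 0.2971]
tool_rot: [-3.137, -0.069, 0.0]
contact_force: [-0.3, -0.0, -4.3]
opening: 0.0094
```

```bash
python3 - <<'E'
from h import *
cur();s=cam("scene");old=cv2.imread("pics/si.png")
crop(s,240,100,160,150,5,"pics/sj.png");new=cv2.imread("pics/sj.png")
d=cv2.absdiff(old,new).max(2);print("pixels changed",(d>40).mean())
E
```

```text
th 0.004 rear -0.1490 0.1969 front 0.1510 0.1980 lx 0.0002 F [-0.3 -0.  -4.3] T [ 0.1  -0.03  0.06] op 0.0094 t 20.2833
pixels changed 6e-05
```

View pics/sj.png

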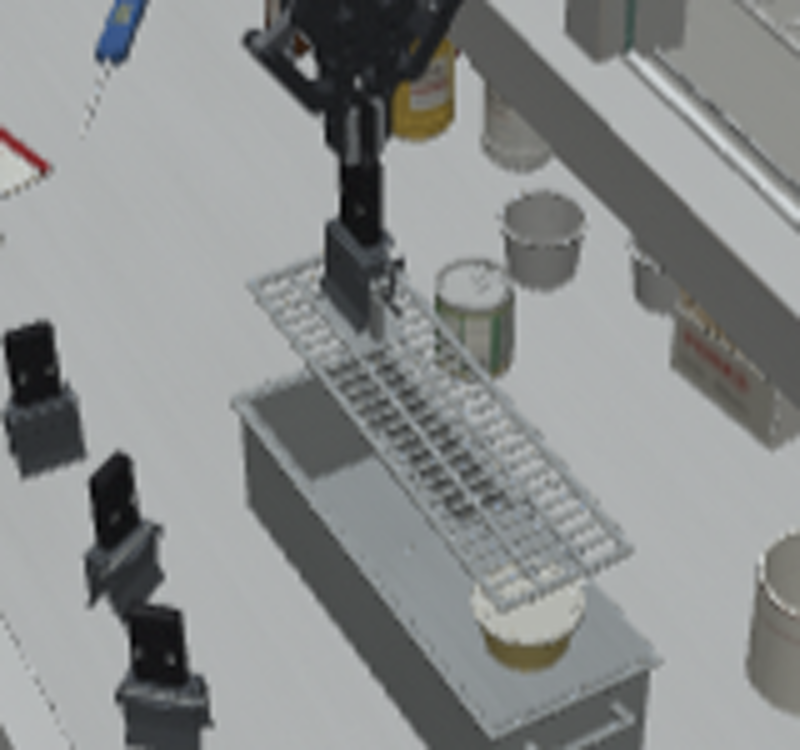

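Nothing moved over that second: the picture is unchanged, with the rear edge of the grid at (500,610)–(632,550) and the tub undisturbed below it. I'll hand in.

```bash
python3 - <<'E'
from station import ctrl
print(ctrl.finish_job())
E
```

```text
the job is handed in; nothing more can be done
None
```

I handed the job in at about 20.3 s of the 48 s. The drain grid is out of the box and hanging from the clip-on handle, still held in the fingers. No verdict was reported, so what follows rests on my own checks.

- **Handle:** I took the leftmost of the four look-alike handles and pushed it down onto the tab. It passed about 20 N and then stopped dead at the predicted home height, even when pushed to 39 N. The tab sat centred between the jaws.
- **Drawing out:** I raised the tab end with the arm tilted 0.34 rad and drew the grid out through the opening along that slant. Forces stayed close to the weight of grid and handle throughout.
- **Last checks:** From the arm pose, the grid ends are at y = −0.149 and +0.151 m along the box, sideways offset is about 0, and the underside is about 0.197 m high. The picture did not change over the last second, and the tub on the deck looked undisturbed.
- **A disagreement:** The pictures show the rear end about 10 mm lower than the arm pose predicts, a sag of 0.03–0.05 rad. That is within the 0.26 rad limit and still well above the rim and the tub.
- **Not measured:** I could not read the jaw angle, and I judged the bystanders only by eye.

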